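# Load the tasting rack, tall canisters at the back

## Robot

A 6-joint arm with a two-finger parallel gripper is mounted at the origin on the work surface. World frame = base frame: x ahead of the robot, y to its left, z up, the work surface at z = 0. Lengths are in m, angles in rad, forces in N, time in s.
With the tool pointing down it reaches from about 0.225 to 0.725 m from the base axis. Payload 3.1 kg.
Tool frame: the origin (TCP) lies midway between the tips of the shut fingers; the grasp point (between the pads) lies 19 mm behind it; z points along the fingers, y is the direction in which the jaws open and shut (so a half turn about z gives the same grasp; the last joint's range is limited). The gripper opens to 85 mm and grips with 20 to 120 N. Pads are 22 mm wide; open, the fingers measure 114 mm over their backs; the gripper's body (76 mm by 85 mm) begins 54 mm behind the grasp point. The pads swing forward as they close: fully open they stand 13 mm farther back than shut.
Start: joints at [0.986, 0.048, 0.099, 1.622, 0, 1.443], TCP at [0.232, 0.471, 0.231] pointing down, gripper open.
Joint ranges: [-2.91, 2.91], [-0.99, 1.94], [-1.21, 1.42], [-2.12, 2.29], [-1.49, 1.47], [-3.14, 3.14]. Speed limits (rad/s): [2.79, 2.79, 3.14, 3.14, 3.14, 3.14].

## Interface

Orientations are given as a unit quaternion [x, y, z, w].
In Python, from bench import manip gives the robot as it stands. The module is installed in compiled form; this text tells all that it offers.
- The arm moves only by the tool servo_tool, never from a script. Its argument "increments" is a list of rows, each a list of 7 numbers: the shift along the tool's x, y, z in m, then the turn, a rotation vector about the tool's x, y, z in rad, then the finger opening in m, from 0 to 0.0854. A call has 1 to 12 rows; each row is the pose to reach, as a shift and turn from the pose commanded when the call began, along the tool's axes at that moment; what a row does not reach only later rows make up. A row lasts 1/10 s, in which the tool goes at most 50 mm and 8.59 degrees, less where a joint would pass 70% of its speed; a pose out of reach is approached as far as the arm can. A call with a gripper value outside its range is refused whole. The fingers move at their own pace and stop on an object; the grip force is fixed at half the most. Time passes only in rows, so rows that repeat a pose let the fingers close. It gives the time, the measured TCP pose, the force and the opening at its end, in the units of the state.
- manip.state(): the state, without advancing time (a new reading comes with each control period).
- manip.camera(name): name is "scene" or "top" or "wrist"; returns a dict with "pixels" (420x560x3 uint8, blue, green, red), "fx", "fy", "cx", "cy" (pixels), "world_from_camera" (4x4, takes a point from camera to world coordinates); the wrist camera has in their place "hand_eye" (4x4, takes a point from camera to tool coordinates, whose origin is the TCP and whose axes are the flange's). Camera axes: x right, y down, z forward; pixel columns grow to the right and rows downward; lengths in m; the calibration is good to about 2 mm. The wrist camera is an equidistant fisheye: a pixel r from the principal point sees the ray r / f radians off the axis. A picture is of the moment at which its call begins: read the wrist's pose just before it. There is no depth.
- manip.sign_off(): hands the job in, once; it reports no verdict.
Trained networks look in the newest picture that a camera, given by its name, has taken for a name from the list of things; names that differ only in an ending like _2 or _b are one class to them, and where a whole thing is asked for, a point or a joint stands for the part that bears it (a point fixed in the world has none). Each returns a list of dicts, best first, with "score" (0 to 1); they miss things now and then, are a little off and sometimes report something else, mostly with a low value. They report only what shows in the picture. A call takes as long as a camera call. They do not tell look-alikes from the thing itself.
- manip.look_for(camera, name): "xyz" ([x, y, z] in m, in the coordinates of the camera as it stood for that picture, good to about 4 mm: the middle of the surface that is visible of it).
- manip.masks_of(camera, name): "pixels" (420x560 bool, what is visible of it).
The state is a dict: "time": time; "joints": joint angles; "joint_vel": joint speeds; "joint_torque": joint torques, N m; "ee_pos": TCP position; "ee_rot": TCP orientation; "wrist_force": force on the tool from outside, world axes, zero at the start; "moment": the same for the moment, N m; "finger_gap": finger opening in m.
Only numpy, scipy, OpenCV 4.12 (cv2) and the standard library are available. Lean on these libraries where they do the work, as an engineer would, in place of code of your own. Each camera call takes 0.05 s, during which the arm holds its last target. There are 200 camera calls.

## Task

Load the open carrying rack for the next tasting, sliding things in through its open front rather than lifting them: first both tall canisters, side by side and right up against the back wall, and only then both short bowls, side by side in front of them. Then swing the rack's retaining bar fully shut across the front. Keep everything upright and leave the other things on the table where they are.

Things in the scene. Friction and masses are not known exactly. Their poses are not given: they have to be found in the camera images.
- rack: the carrying rack: a shallow aluminium tray fixed to the table. Origin at table level in its middle; x points from the open front to the back wall, y across, z up. Inside it is free for y = -105 to +105 mm and up to the back wall's face at x = +90 mm. Floor 2 mm thick; side walls 25 mm high, back wall 68 mm; nothing overhead. Side handles outside reach y = +-138 mm, 22 mm high
- rack_mouth (a point): middle of the front edge of the rack's floor (rack x = -100 mm), at floor height, 2 mm. From here a lip 30 mm long slopes down to the table, so things slide straight in. Beside it, at rack x = -106 mm, stand the bar's hinge post (60 mm high, y = -113 mm) and its stop (56 mm high, y = +113 mm); the mouth between them is 210 mm wide
- bar (a joint): angle of the retaining bar about its upright hinge, rad: 0 = shut, lying across the mouth along the rack's +y against its stop; it grows as the bar swings outwards (1.57: pointing along the rack's -x, straight out from the mouth; it ends at 2.5). Starts open at 2.2 to 2.4, turns with light friction (0.04 N m), stays where it is left
- rack_hinge (a point): point on the bar's vertical hinge axis, at the bar's height, 45 mm above the table
- bar_ball (a point): centre of the black ball, 20 mm across, on the bar's free end, 230 mm from the hinge axis and 45 mm above the table. The bar between is a level steel rod 9 mm thick with 40 mm of free space under it; shut, its inner side lies at the rack's x = -101 mm
- canister_a: one of the two identical tall, lidded, brushed-steel sample canisters: a plain upright cylinder 78 mm across and 140 mm high, about 0.4 kg (too wide to grip). Origin at the centre of its foot, z up. Its foot slides easily on the table (friction about 0.4), so it stays upright when pushed below about 60 mm height
- canister_b: one of the two identical tall, lidded, brushed-steel sample canisters: a plain upright cylinder 78 mm across and 140 mm high, about 0.4 kg (too wide to grip). Origin at the centre of its foot, z up. Its foot slides easily on the table (friction about 0.4), so it stays upright when pushed below about 60 mm height
- bowl_a: one of the two identical short white porcelain tasting bowls: round, open, 80 mm across the rim, 60 mm across the foot, 60 mm high, wall 4 mm, sides only slightly flared, about 0.2 kg. Origin at the centre of its foot, z up. It slides as easily as the canisters and stays upright when pushed below about 45 mm height
- bowl_b: one of the two identical short white porcelain tasting bowls: round, open, 80 mm across the rim, 60 mm across the foot, 60 mm high, wall 4 mm, sides only slightly flared, about 0.2 kg. Origin at the centre of its foot, z up. It slides as easily as the canisters and stays upright when pushed below about 45 mm height
- spoon: bystander: a steel tasting spoon, 160 long, lying flat; origin under its middle, x towards the bowl of the spoon (sizes in mm)
- tumbler: bystander: a clear drinking glass, 62 mm across at the rim, 52 at the foot, 85 high; origin at the centre of its foot (sizes in mm)
- spit_cup: bystander: a large white tapered plastic cup, 93 mm across the rim, 64 at the foot, 130 high; origin at the centre of its foot (sizes in mm)
- timer: bystander: a grey kitchen timer lying flat, 55 x 72 x 22; origin under its centre (sizes in mm)
- rinse_bottle: bystander: an amber glass bottle with a black cap, 60 mm across, 150 high; origin at the centre of its foot (sizes in mm)
- brush: bystander: a cleaning brush, 170 long, lying flat; origin under its middle (sizes in mm)
- scoop_tray: bystander: a small open-ended steel sample tray, 50 x 120 x 22; origin under its centre (sizes in mm)
Not all that is in view belongs to the job. What is shaped like the bowl_b but green or pink is not meant.

How it is judged:
By the outcome, as a careful person would: the job done as asked, in the order asked, and still so for the second after the job is handed in, with the robot touching nothing.
It also fails if it takes over 72 s, if anything falls off the work surface, if the arm or the gripper's body presses on something with over 40 N, if the wrist force passes 120 N, or if a joint passes its speed limit or range.

## Working session

There is one attempt and no reset: what is moved stays moved. The work goes in short steps, Python scripts to look and compute and a tool call to move; the robot and the scene stay as the last step left them, time stands still between calls to the robot, and variables do not carry over. Pictures are saved under pics/ and viewed, about 8 in all and at most 12, crops included, and the job is handed in when it is done.

Besides the shell and the picture viewer there is one more tool, called as name([rows], argument=value, ...), one row to a line, values as JSON. servo_tool: Moves the arm, as the interface text tells. Its arguments: {"type":"object","properties":{"increments":{"type":"array"}},"required":["increments"]}

```bash
mkdir -p pics
cat > h.py <<'E'
import numpy as np, cv2
from bench import manip
from scipy.spatial.transform import Rotation as R
def look(cam,names):
    c=manip.camera(cam); T=np.array(c["world_from_camera"])
    for n in names:
        for d in manip.look_for(cam,n)[:5]:
            p=np.array(d["xyz"]); w=T[:3,:3]@p+T[:3,3]
            print(cam,n,round(d["score"],2),np.round(w,3),"px",round(c["fx"]*p[0]/p[2]+c["cx"]),round(c["fy"]*p[1]/p[2]+c["cy"]))
    return c
def pix2w(c,u,v,z):
    T=np.array(c["world_from_camera"]); r=T[:3,:3]@np.array([(u-c["cx"])/c["fx"],(v-c["cy"])/c["fy"],1])
    return T[:3,3]+r*(z-T[2,3])/r[2]
def w2pix(c,p):
    T=np.array(c["world_from_camera"]); q=T[:3,:3].T@(np.array(p)-T[:3,3]); return c["fx"]*q[0]/q[2]+c["cx"],c["fy"]*q[1]/q[2]+c["cy"]
def st():
    s=manip.state(); print("t",s["time"],np.round(s["ee_pos"],4),"R\n",np.round(R.from_quat(s["ee_rot"]).as_matrix(),3),"j",np.round(s["joints"],3),"F",np.round(s["wrist_force"],1),"gap",s["finger_gap"])
E
python3 - <<'E'
from h import *
st()
N=["rack","rack_mouth","bar","rack_hinge","bar_ball","canister_a","bowl_a","spoon","tumbler","spit_cup","timer","rinse_bottle","brush","scoop_tray"]
for k in ("top","scene"):
    c=look(k,N); cv2.imwrite(f"pics/{k}0.png",c["pixels"]); print(np.round(c["world_from_camera"],3),c["fx"])
E
```

```text
t 0.0 [0.2312 0.4706 0.2301] R
 [[-0.897  0.441 -0.001]
 [ 0.441  0.897 -0.002]
 [ 0.    -0.002 -1.   ]] j [0.986 0.049 0.098 1.622 0.    1.443] F [-1.2  0.6  0.1] gap 0.08569892172067259
top rack 0.95 [0.595 0.168 0.008] px 221 192
top rack 0.6 [ 0.776 -0.058  0.022] px 292 138
top rack_mouth 0.87 [ 0.596  0.169 -0.003] px 221 192
top bar 0.59 [ 0.73  -0.054  0.046] px 290 149
top rack_hinge 0.81 [0.596 0.17  0.005] px 220 192
top bar_ball 0.47 [ 0.73  -0.055  0.052] px 291 149
top canister_a 0.88 [ 0.53  -0.172  0.141] px 330 204
top canister_a 0.82 [ 0.623 -0.249  0.139] px 356 174
top canister_a 0.61 [0.344 0.329 0.065] px 161 267
top bowl_a 0.91 [ 0.326 -0.352  0.014] px 385 279
top bowl_a 0.74 [ 0.47  -0.353  0.016] px 384 233
top bowl_a 0.67 [ 0.211 -0.313  0.012] px 372 316
top bowl_a 0.66 [ 0.472 -0.029  0.009] px 281 230
top bowl_a 0.64 [ 0.718 -0.333  0.017] px 376 157
top spoon 0.6 [ 0.718 -0.335  0.014] px 377 158
top tumbler 0.83 [ 0.341 -0.238  0.026] px 348 273
top tumbler 0.4 [ 0.475 -0.026  0.007] px 280 230
top spit_cup 0.94 [0.346 0.331 0.068] px 160 266
top timer
[... 1139 characters left out ...]
4 0.167 0.004] px 364 211
scene spoon 0.93 [ 0.711 -0.288  0.013] px 240 299
scene tumbler 0.82 [ 0.35  -0.232  0.059] px 211 189
scene tumbler 0.75 [ 0.713 -0.288  0.014] px 240 299
scene spit_cup 0.76 [0.349 0.31  0.092] px 364 128
scene timer 0.59 [ 0.786 -0.063  0.022] px 329 286
scene rinse_bottle 0.75 [0.628 0.384 0.079] px 434 178
scene rinse_bottle 0.29 [ 0.565 -0.177  0.121] px 254 220
scene brush 0.96 [ 0.454 -0.466  0.017] px 148 250
scene scoop_tray 0.75 [0.628 0.386 0.074] px 434 179
scene scoop_tray 0.6 [ 0.602 -0.476  0.002] px 160 296
[[ 0.437  0.688 -0.58   1.292]
 [ 0.899 -0.343  0.271 -0.419]
 [-0.012 -0.64  -0.769  1.079]
 [ 0.     0.     0.     1.   ]] 452.90295191297247
```

View pics/top0.png

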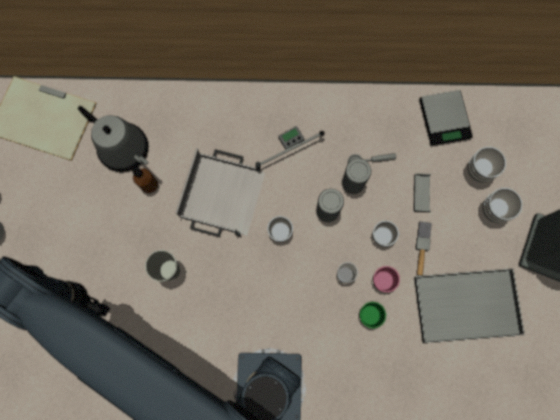

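View pics/scene0.png

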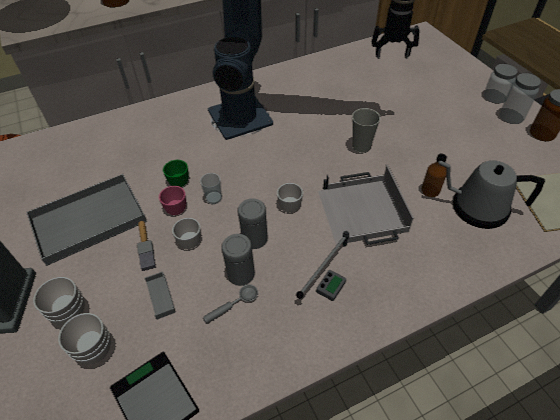

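The top view shows the rack at (221,192), with its open front facing right (about world -y). The bar hinge is at (258,167) and the ball at (322,133).
- **Canisters:** (330,204) and (356,174).
- **Bowl candidates:** white (281,231), white (384,235), pink (385,279), green (372,315), tumbler (346,273), and stacked bowls at far right (486,166) and (500,207). I choose the two white ones.

Next, a close crop and the rack pose.

Run:
```python
from h import *
from scipy.optimize import minimize
c=manip.camera("top"); s=manip.camera("scene")
# mask centroids for rack refine
def rackpts(p):
    x,y,t=p; f=lambda a,b,z:[x+a*np.cos(t)-b*np.sin(t),y+a*np.sin(t)+b*np.cos(t),z]
    return f
def chamfer():
    best=None
    es=[]
    for k in (c,s):
        e=cv2.Canny(cv2.cvtColor(k["pixels"],cv2.COLOR_BGR2GRAY),40,110); es.append(np.minimum(cv2.distanceTransform(255-e,cv2.DIST_L2,5),6))
    def cost(p):
        f=rackpts(p); tot=0;n=0
        segs=[((-100,-105,25),(90,-105,25)),((-100,105,25),(90,105,25)),((90,-105,68),(90,105,68)),((-130,-100,0),(-130,100,0)),((-106,-113,0),(-106,-113,60)),((-106,113,0),(-106,113,56)),((90,-105,2),(90,105,2))]
        for a,b in segs:
            for u in np.linspace(0,1,25):
                q=f(*(np.array(a)*(1-u)+np.array(b)*u)/1000)
                for k,e in zip((c,s),es):
                    px=w2pix(k,q); tot+=cv2.remap(e,np.float32([[px[0]]]),np.float32([[px[1]]]),1)[0,0]; n+=1
        return tot/n
    cands=[]
    for t0 in np.radians([68,72,76,80,84,88,92,96,100]):
        r=minimize(cost,[.595,.168,t0],method="Nelder-Mead",options=dict(initial_simplex=[[.595,.168,t0],[.61,.168,t0],[.595,.183,t0],[.595,.168,t0+.06]],maxiter=60)); cands.append((r.fun,r.x))
    cands.sort(key=lambda a:a[0])
    for a in cands[:3]: print(a[0],np.round(a[1],4),np.degrees(a[1][2]))
    return cands[0][1]
p=chamfer(); f=rackpts(p)
def draw(k,S,x0,y0,w,h,name):
    im=cv2.resize(k["pixels"][y0:y0+h,x0:x0+w],None,fx=S,fy=S,interpolation=cv2.INTER_CUBIC)
    im=np.clip(im.astype(float)*1.6,0,255).astype(np.uint8)
    P=lambda q:tuple(int(round(v)) for v in ((np.array(w2pix(k,q))-[x0,y0]+.5)*S))
    L=lambda a,b,col:cv2.line(im,P(f(*np.array(a)/1000)),P(f(*np.array(b)/1000)),col,1)
    for y in(-105,105):L((-100,y,25),(90,y,25),(0,0,255))
    L((90,-105,68),(90,105,68),(0,0,255));L((90,-105,2),(90,105,2),(255,0,0));L((-100,-105,2),(-100,105,2),(0,255,0))
    L((-106,-113,0),(-106,-113,60),(0,255,255));L((-106,113,0),(-106,113,56),(0,255,255))
    return im
a=draw(c,4,165,115,200,140,"")[:, :800]; 
cv2.imwrite("pics/c1.png",a); cv2.imwrite("pics/c2.png",draw(s,4,140,150,200,150,""))
cv2.imwrite("pics/c3.png",draw(s,4,270,150,170,140,""))
```

```text
1.2922452688217163 [0.5924 0.1762 1.3279] 76.08231853052908
1.2923002243041992 [0.5923 0.1762 1.3281] 76.09168463564282
1.2924261093139648 [0.5924 0.1763 1.3281] 76.09249006764747
```

View pics/c1.png

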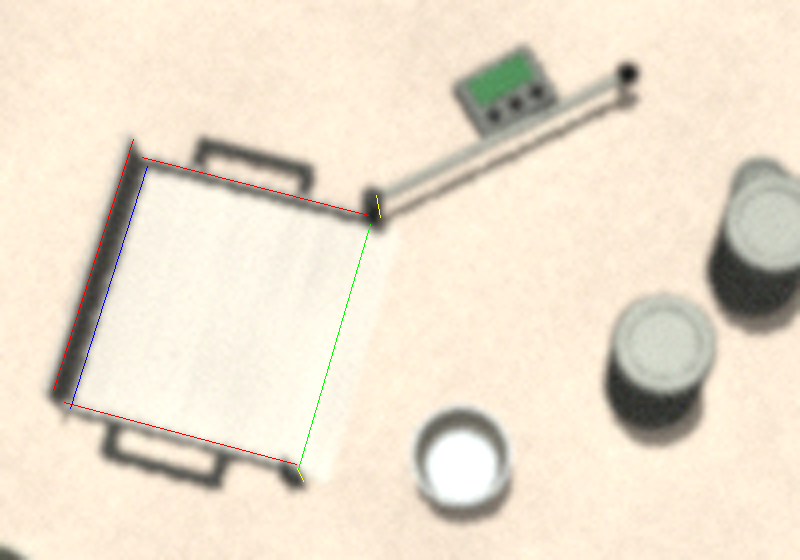

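View pics/c2.png

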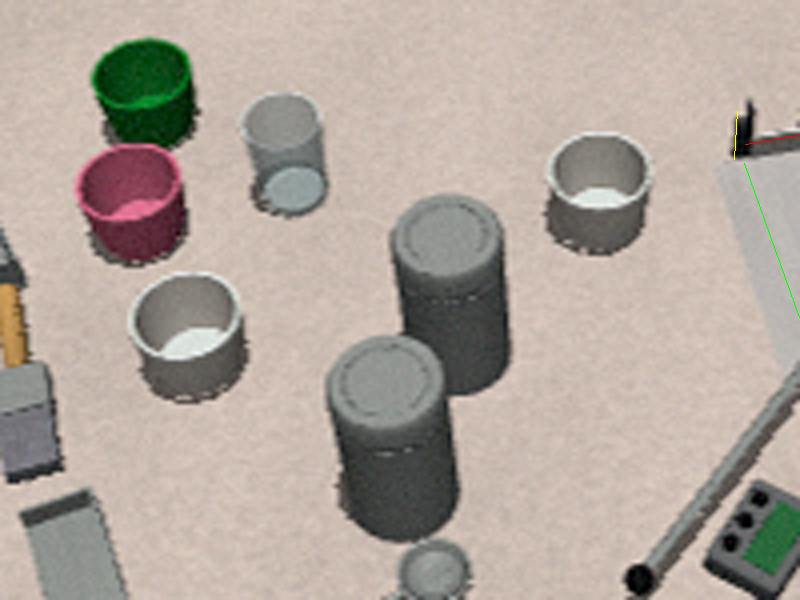

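The rack fit lies on the edges in both crops. The two white bowls are well separated from the green one, the pink one and the glass, so the choice stands. Now exact positions in the rack frame.

```bash
cat >> h.py <<'E'
RX,RY,RT=.592,.176,1.328
def r2w(x,y): return np.array([RX+x*np.cos(RT)-y*np.sin(RT),RY+x*np.sin(RT)+y*np.cos(RT)])
def w2r(p):
    dx,dy=p[0]-RX,p[1]-RY; return np.array([dx*np.cos(RT)+dy*np.sin(RT),-dx*np.sin(RT)+dy*np.cos(RT)])
def rot(h,tilt,swap=False):
    # heading h (rad, rack frame), tilt (deg) of fingers towards it; tool x ~ heading (jaws across) or swapped
    a=h+RT; M=np.array([[np.cos(a),np.sin(a),0],[np.sin(a),-np.cos(a),0],[0,0,-1]]).T
    return R.from_matrix(M)*R.from_euler("y",tilt,degrees=True)
def plan(wps,ncall=12):
    """wps: (xr_mm,yr_mm,z_mm,heading_deg,tilt_deg,gap_m,nrows)"""
    from scipy.spatial.transform import Slerp
    s=manip.state(); p0=np.array(s["ee_pos"]); R0=R.from_quat(s["ee_rot"]); p,q=p0,R0; rows=[]
    for x,y,z,h,t,g,n in wps:
        P=np.append(r2w(x/1e3,y/1e3),z/1e3); Q=rot(np.radians(h),t)
        sl=Slerp([0,1],R.concatenate([q,Q]))
        if n: print("leg: mm/row %.0f deg/row %.1f"%(1e3*np.linalg.norm(P-p)/n,np.degrees((q.inv()*Q).magnitude())/n), np.round(P,3))
        for k in range(1,n+1):
            u=k/n; rows.append(list(np.round(R0.inv().apply(p+(P-p)*u-p0),3))+list(np.round((R0.inv()*sl(u)).as_rotvec(),2))+[g])
        p,q=P,Q
    for i in range(0,len(rows),12): print("["+",".join("["+",".join("%g"%v for v in r)+"]" for r in rows[i:i+12])+"]")
def where():
    s=manip.state(); w=w2r(s["ee_pos"]); m=R.from_quat(s["ee_rot"]).as_matrix()
    print("t %.2f rack"%s["time"],np.round(w*1e3,1),"z %.1f"%(s["ee_pos"][2]*1e3),"toolz",np.round(m[:,2],2),"F",np.round(s["wrist_force"],1),"j",np.round(s["joints"],2))
def topc(cam,name,z):
    """centre of top rim/lid at height z from mask: upper ellipse -> compare silhouettes"""
    c=manip.camera(cam)
    for d in manip.masks_of(cam,name)[:6]:
        m=d["pixels"]; v,u=np.nonzero(m)
        print(name,round(d["score"],2),"n",len(u),"bbox",u.min(),u.max(),v.min(),v.max(),np.round(1e3*w2r(pix2w(c,(u.min()+u.max())/2,(v.min()+v.max())/2,z)),0))
E
python3 - <<'E'
from h import *
c=manip.camera("top")
for n,u,v,z in (("a",331.2,200.5,.14),("b",359.3,171,.14),("bowlA",280.3,228,.06)):
    w=pix2w(c,u,v,z); print(n,np.round(w,3),np.round(1e3*w2r(w)))
topc("top","bowl_a",.03); topc("top","canister_a",.07); topc("top","bar_ball",.045); topc("top","spoon",.005);topc("top","timer",.01)
plan([(-440,-23,200,0,20,.04,12),(-440,-23,180,0,45,.04,5)])
E
```

```text
a [ 0.54  -0.176  0.14 ] [-355.  -34.]
b [ 0.632 -0.26   0.14 ] [-413. -144.]
bowlA [ 0.47  -0.027  0.06 ] [-226.   70.]
bowl_a 0.92 n 568 bbox 371 398 221 246 [-543.   -3.]
bowl_a 0.6 n 604 bbox 373 400 266 293 [-580.  135.]
bowl_a 0.56 n 518 bbox 267 292 216 241 [-223.   66.]
canister_a 0.71 n 753 bbox 315 343 189 223 [-354.  -34.]
canister_a 0.6 n 776 bbox 341 370 159 193 [-410. -148.]
canister_a 0.37 n 878 bbox 145 179 250 281 [ 86. 274.]
bar_ball 0.79 n 216 bbox 257 324 131 167 [-190. -190.]
bar_ball 0.38 n 361 bbox 279 304 126 147 [-182. -232.]
spoon 0.75 n 246 bbox 348 395 153 161 [-449. -245.]
timer 0.76 n 398 bbox 278 304 126 149 [-178. -241.]
leg: mm/row 65 deg/row 6.7 [ 0.509 -0.257  0.2  ]
leg: mm/row 4 deg/row 5.0 [ 0.509 -0.257  0.18 ]
[[-0.047,-0.044,0.003,-0.02,0.02,0.11,0.04],[-0.095,-0.088,0.005,-0.04,0.05,0.22,0.04],[-0.142,-0.133,0.008,-0.06,0.07,0.34,0.04],[-0.19,-0.177,0.01,-0.08,0.1,0.45,0.04],[-0.237,-0.221,0.013,-0.1,0.12,0.56,0.04],[-0.285,-0.265,0.016,-0.12,0.15,0.67,0.04],[-0.332,-0.31,0.018,-0.14,0.17,0.78,0.04],[-0.38,-0.354,0.021,-0.16,0.2,0.89,0.04],[-0.427,-0.398,0.023,-0.18,0.22,1.01,0.04],[-0.475,-0.442,0.026,-0.2,0.24,1.12,0.04],[-0.522,-0.487,0.029,-0.22,0.27,1.23,0.04],[-0.57,-0.531,0.031,-0.24,0.29,1.34,0.04]]
[[-0.57,-0.531,0.035,-0.3,0.37,1.33,0.04],[-0.57,-0.531,0.039,-0.35,0.44,1.32,0.04],[-0.57,-0.531,0.043,-0.41,0.51,1.31,0.04],[-0.57,-0.531,0.047,-0.47,0.59,1.3,0.04],[-0.57,-0.531,0.051,-0.53,0.66,1.28,0.04]]
```

servo_tool([
  [-0.145, -0.132, 0.0, -0.06, 0.07, 0.34, 0.04],
  [-0.29, -0.264, 0.0, -0.12, 0.15, 0.67, 0.04],
  [-0.436, -0.396, 0.0, -0.18, 0.22, 1.01, 0.04],
  [-0.581, -0.528, 0.01, -0.24, 0.29, 1.34, 0.04],
  [-0.581, -0.528, 0.01, -0.24, 0.29, 1.34, 0.04],
  [-0.581, -0.528, 0.01, -0.24, 0.29, 1.34, 0.04],
  [-0.581, -0.528, 0.01, -0.24, 0.29, 1.34, 0.04],
  [-0.581, -0.528, 0.01, -0.24, 0.29, 1.34, 0.04],
  [-0.581, -0.528, 0.01, -0.24, 0.29, 1.34, 0.04],
  [-0.581, -0.528, 0.01, -0.24, 0.29, 1.34, 0.04],
  [-0.581, -0.528, 0.01, -0.24, 0.29, 1.34, 0.04],
  [-0.581, -0.528, 0.01, -0.24, 0.29, 1.34, 0.04],
])

```text
time: 3.35
ee_pos: [0.4524, -0.0893, 0.2244]
ee_rot: [0.775, 0.607, 0.138, -0.105]
wrist_force: [0.3, 0.4, 1.1]
finger_gap: 0.0397
```

Run:
```python
from h import *
where(); plan([(-440,-34,200,0,45,.04,12)])
```

```text
t 3.35 rack [-291.1   71.8] z 224.4 toolz [ 0.09  0.33 -0.94] F [0.3 0.4 1.1] j [-0.57 -0.08 -0.08  1.68  0.33  1.22]
leg: mm/row 15 deg/row 2.1 [ 0.519 -0.259  0.2  ]
[[-0.012,0.009,-0.002,0,0.04,0,0.04],[-0.025,0.018,-0.005,0,0.07,0,0.04],[-0.037,0.026,-0.007,0,0.11,0,0.04],[-0.049,0.035,-0.009,0,0.15,0,0.04],[-0.062,0.044,-0.011,0,0.18,0,0.04],[-0.074,0.053,-0.014,0,0.22,0,0.04],[-0.087,0.062,-0.016,0,0.25,0,0.04],[-0.099,0.07,-0.018,0,0.29,0,0.04],[-0.111,0.079,-0.02,0,0.33,0,0.04],[-0.124,0.088,-0.023,0,0.36,0,0.04],[-0.136,0.097,-0.025,0,0.4,0,0.04],[-0.148,0.106,-0.027,0.01,0.44,0,0.04]]
```

servo_tool([
  [-0.049, 0.035, -0.009, 0, 0.15, 0, 0.04],
  [-0.099, 0.07, -0.018, 0, 0.29, 0, 0.04],
  [-0.148, 0.106, -0.027, 0.01, 0.44, 0, 0.04],
  [-0.148, 0.106, -0.027, 0.01, 0.44, 0, 0.04],
  [-0.148, 0.106, -0.027, 0.01, 0.44, 0, 0.04],
  [-0.148, 0.106, -0.027, 0.01, 0.44, 0, 0.04],
])

```text
time: 3.95
ee_pos: [0.5194, -0.2571, 0.1967]
ee_rot: [0.726, 0.569, 0.301, -0.241]
wrist_force: [0.1, 1.0, 1.2]
finger_gap: 0.0403
```

Run:
```python
from h import *
where(); plan([(-440,-34,28,0,45,.04,6),(-400,-34,28,0,45,.04,4)])
c=manip.camera("scene"); cv2.imwrite("pics/s1.png",c["pixels"][80:380,60:460].repeat(2,0).repeat(2,1))
```

```text
t 3.95 rack [-437.9  -33.7] z 196.7 toolz [ 0.16  0.69 -0.7 ] F [0.1 1.  1.2] j [-0.89  0.61  0.5   2.03  0.6   0.74]
leg: mm/row 28 deg/row 0.1 [ 0.519 -0.259  0.028]
leg: mm/row 10 deg/row 0.0 [ 0.529 -0.22   0.028]
[[-0.02,0,0.02,-0,-0,-0,0.04],[-0.041,0.001,0.039,-0,-0,-0,0.04],[-0.061,0.001,0.059,-0,-0,-0,0.04],[-0.081,0.001,0.078,-0.01,-0,-0,0.04],[-0.101,0.001,0.098,-0.01,-0.01,-0,0.04],[-0.122,0.002,0.117,-0.01,-0.01,-0,0.04],[-0.114,0.002,0.124,-0.01,-0.01,-0,0.04],[-0.107,0.002,0.131,-0.01,-0.01,-0,0.04],[-0.1,0.002,0.138,-0.01,-0.01,-0,0.04],[-0.093,0.002,0.145,-0.01,-0.01,-0,0.04]]
```

View pics/s1.png

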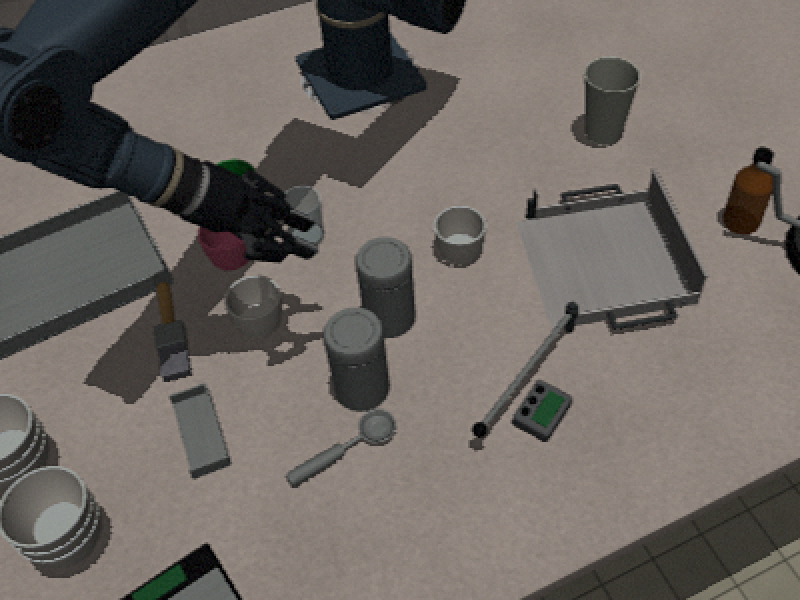

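The scene shows the tool behind canister a (385,265 in the crop), with bowl B at (253,305) below the wrist. I'll descend behind the canister.

servo_tool([
  [-0.02, 0, 0.02, 0, 0, 0, 0.04],
  [-0.041, 0.001, 0.039, 0, 0, 0, 0.04],
  [-0.061, 0.001, 0.059, 0, 0, 0, 0.04],
  [-0.081, 0.001, 0.078, 0, 0, 0, 0.04],
  [-0.101, 0.001, 0.098, 0, 0, 0, 0.04],
  [-0.122, 0.001, 0.117, 0, 0, 0, 0.04],
  [-0.122, 0.001, 0.117, 0, 0, 0, 0.04],
])

```text
time: 4.7
ee_pos: [0.5182, -0.2562, 0.0305]
ee_rot: [0.725, 0.572, 0.3, -0.24]
wrist_force: [-0.5, 0.3, -0.5]
finger_gap: 0.0403
```

Run:
```python
from h import *
where(); plan([(-400,-34,28,0,45,.04,3),(-240,-34,28,0,45,.04,14),(-60,10,28,14,45,.04,15),(0,38,28,14,45,.04,6)])
```

```text
t 4.70 rack [-437.3  -32.3] z 30.5 toolz [ 0.16  0.69 -0.7 ] F [-0.5  0.3 -0.5] j [-0.89  0.7   0.3   1.73  0.59  0.74]
leg: mm/row 12 deg/row 0.2 [ 0.529 -0.22   0.028]
leg: mm/row 11 deg/row 0.0 [ 0.567 -0.065  0.028]
leg: mm/row 12 deg/row 0.9 [0.568 0.12  0.028]
leg: mm/row 11 deg/row 0.0 [0.555 0.185 0.028]
[[0.008,0.001,0.009,-0,-0,0,0.04],[0.016,0.001,0.019,-0.01,-0,0,0.04],[0.025,0.002,0.028,-0.01,-0,0,0.04],[0.033,0.002,0.036,-0.01,-0,0,0.04],[0.041,0.002,0.044,-0.01,-0,0,0.04],[0.049,0.002,0.053,-0.01,-0,0,0.04],[0.057,0.002,0.061,-0.01,-0,0,0.04],[0.065,0.003,0.069,-0.01,-0,0,0.04],[0.073,0.003,0.077,-0.01,-0,0,0.04],[0.081,0.003,0.085,-0.01,-0,0,0.04],[0.089,0.003,0.093,-0.01,-0,0,0.04],[0.097,0.003,0.101,-0.01,-0,0,0.04]]
[[0.105,0.003,0.109,-0.01,-0,0,0.04],[0.113,0.003,0.117,-0.01,-0,0,0.04],[0.121,0.003,0.125,-0.01,-0,0,0.04],[0.129,0.003,0.134,-0.01,-0,0,0.04],[0.137,0.004,0.142,-0.01,-0,0,0.04],[0.146,0.001,0.15,0,-0,-0.01,0.04],[0.154,-0.002,0.159,0.01,-0,-0.02,0.04],[0.163,-0.005,0.167,0.02,-0,-0.03,0.04],[0.171,-0.008,0.176,0.04,-0,-0.04,0.04],[0.18,-0.011,0.184,0.05,-0,-0.05,0.04],[0.188,-0.013,0.193,0.06,-0,-0.07,0.04],[0.197,-0.016,0.202,0.07,-0,-0.08,0.04]]
[[0.205,-0.019,0.21,0.08,-0,-0.09,0.04],[0.213,-0.022,0.219,0.09,-0,-0.1,0.04],[0.222,-0.025,0.227,0.1,-0,-0.11,0.04],[0.23,-0.027,0.236,0.12,-0,-0.12,0.04],[0.239,-0.03,0.244,0.13,-0,-0.14,0.04],[0.247,-0.033,0.253,0.14,-0,-0.15,0.04],[0.256,-0.036,0.261,0.15,-0,-0.16,0.04],[0.264,-0.039,0.27,0.16,-0,-0.17,0.04],[0.271,-0.043,0.277,0.16,-0,-0.17,0.04],[0.278,-0.048,0.284,0.16,-0,-0.17,0.04],[0.285,-0.052,0.291,0.16,-0,-0.17,0.04],[0.292,-0.057,0.298,0.16,-0,-0.17,0.04]]
[[0.3,-0.062,0.306,0.16,-0,-0.17,0.04],[0.307,-0.066,0.313,0.16,-0,-0.17,0.04]]
```

servo_tool([
  [0.008, 0.001, 0.009, 0, 0, 0, 0.04],
  [0.016, 0.001, 0.019, 0, 0, 0, 0.04],
  [0.025, 0.001, 0.028, 0, 0, 0, 0.04],
  [0.033, 0.002, 0.036, 0, 0, 0, 0.04],
  [0.041, 0.002, 0.044, 0, 0, 0, 0.04],
  [0.049, 0.002, 0.053, 0, 0, 0, 0.04],
  [0.057, 0.002, 0.061, 0, 0, 0, 0.04],
  [0.065, 0.003, 0.069, 0, 0, 0, 0.04],
  [0.073, 0.003, 0.077, 0, 0, 0, 0.04],
  [0.081, 0.003, 0.085, 0, 0, 0, 0.04],
  [0.089, 0.003, 0.093, 0, 0, 0, 0.04],
  [0.097, 0.003, 0.101, 0, 0, 0, 0.04],
])

```text
time: 5.9
ee_pos: [0.5552, -0.1229, 0.0281]
ee_rot: [0.726, 0.571, 0.301, -0.239]
wrist_force: [-0.7, -2.7, 2.3]
finger_gap: 0.0398
```

Run:
```python
from h import *
where(); plan([(-220,-34,28,0,45,.04,6),(-30,12,28,14,45,.04,18)])
c=manip.camera("scene"); cv2.imwrite("pics/s2.png",c["pixels"][80:380,60:460].repeat(2,0).repeat(2,1))
```

```text
t 5.90 rack [-299.   -36.1] z 28.1 toolz [ 0.16  0.69 -0.7 ] F [-0.7 -2.7  2.3] j [-0.7   0.52  0.05  1.53  0.68  0.95]
leg: mm/row 13 deg/row 0.1 [ 0.572 -0.046  0.028]
leg: mm/row 11 deg/row 0.8 [0.573 0.15  0.028]
[[0.009,-0,0.009,-0,-0,0,0.04],[0.019,-0.001,0.019,-0,-0,0,0.04],[0.028,-0.001,0.028,-0,-0,0,0.04],[0.037,-0.001,0.037,-0,-0,0,0.04],[0.046,-0.001,0.047,-0.01,-0,0,0.04],[0.056,-0.002,0.056,-0.01,-0,0,0.04],[0.063,-0.004,0.064,0,-0,-0.01,0.04],[0.07,-0.007,0.071,0.01,-0,-0.02,0.04],[0.078,-0.009,0.079,0.02,-0,-0.03,0.04],[0.085,-0.012,0.086,0.03,-0,-0.04,0.04],[0.093,-0.014,0.094,0.04,-0,-0.05,0.04],[0.1,-0.016,0.101,0.05,-0,-0.06,0.04]]
[[0.108,-0.019,0.109,0.06,-0,-0.06,0.04],[0.115,-0.021,0.116,0.07,-0,-0.07,0.04],[0.123,-0.024,0.124,0.08,-0,-0.08,0.04],[0.13,-0.026,0.131,0.09,-0,-0.09,0.04],[0.137,-0.029,0.139,0.1,-0,-0.1,0.04],[0.145,-0.031,0.146,0.11,-0,-0.11,0.04],[0.152,-0.034,0.154,0.12,-0,-0.12,0.04],[0.16,-0.036,0.161,0.13,-0,-0.13,0.04],[0.167,-0.039,0.169,0.14,-0,-0.14,0.04],[0.175,-0.041,0.176,0.15,-0,-0.15,0.04],[0.182,-0.044,0.184,0.16,-0,-0.16,0.04],[0.19,-0.046,0.191,0.17,-0,-0.17,0.04]]
```

View pics/s2.png

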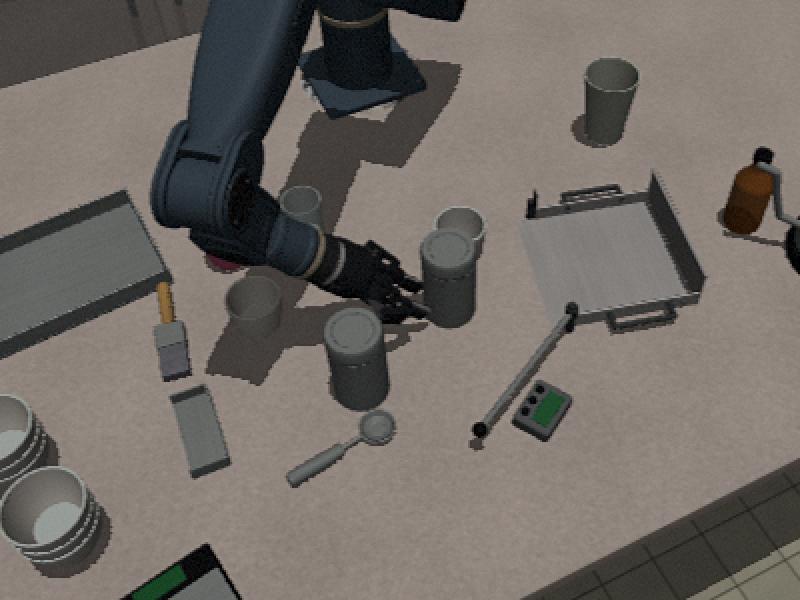

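The canister is cradled between the fingers and upright at (448,275), clear of bowl A at (460,235). I keep pushing.

servo_tool([
  [0.009, 0, 0.009, 0, 0, 0, 0.04],
  [0.019, -0.001, 0.019, 0, 0, 0, 0.04],
  [0.028, -0.001, 0.028, 0, 0, 0, 0.04],
  [0.037, -0.001, 0.037, 0, 0, 0, 0.04],
  [0.046, -0.001, 0.047, -0.01, 0, 0, 0.04],
  [0.056, -0.002, 0.056, -0.01, 0, 0, 0.04],
  [0.063, -0.004, 0.064, 0, 0, -0.01, 0.04],
  [0.07, -0.007, 0.071, 0.01, 0, -0.02, 0.04],
  [0.078, -0.009, 0.079, 0.02, 0, -0.03, 0.04],
  [0.085, -0.012, 0.086, 0.03, 0, -0.04, 0.04],
  [0.093, -0.014, 0.094, 0.04, 0, -0.05, 0.04],
  [0.1, -0.016, 0.101, 0.05, 0, -0.06, 0.04],
])

```text
time: 7.15
ee_pos: [0.5728, 0.019, 0.0281]
ee_rot: [0.702, 0.6, 0.293, -0.248]
wrist_force: [0.0, -2.7, 0.9]
finger_gap: 0.04
```

Run:
```python
from h import *
where(); plan([(-25,18,30,14,45,.04,12),(4,34,30,8,45,.04,5),(14,36,30,2,45,.04,4),(14,36,30,2,45,.04,1)])
```

```text
t 7.15 rack [-157.   -19.1] z 28.1 toolz [ 0.11  0.7  -0.7 ] F [ 0.  -2.7  0.9] j [-0.48  0.4  -0.1   1.37  0.74  1.13]
leg: mm/row 11 deg/row 0.8 [0.569 0.156 0.03 ]
leg: mm/row 7 deg/row 1.2 [0.56  0.188 0.03 ]
leg: mm/row 3 deg/row 1.5 [0.56  0.198 0.03 ]
leg: mm/row 0 deg/row 0.0 [0.56  0.198 0.03 ]
[[0.008,-0.002,0.008,0.01,-0,-0.01,0.04],[0.016,-0.004,0.016,0.02,-0,-0.02,0.04],[0.024,-0.006,0.024,0.03,-0,-0.03,0.04],[0.032,-0.009,0.031,0.04,-0,-0.04,0.04],[0.04,-0.011,0.039,0.05,-0,-0.05,0.04],[0.048,-0.013,0.047,0.06,-0,-0.05,0.04],[0.056,-0.015,0.055,0.07,-0,-0.06,0.04],[0.064,-0.017,0.063,0.08,-0,-0.07,0.04],[0.072,-0.019,0.071,0.09,-0,-0.08,0.04],[0.08,-0.021,0.078,0.1,-0,-0.09,0.04],[0.088,-0.024,0.086,0.11,-0,-0.1,0.04],[0.096,-0.026,0.094,0.12,-0,-0.11,0.04]]
[[0.101,-0.028,0.098,0.1,-0,-0.09,0.04],[0.105,-0.031,0.103,0.09,-0,-0.08,0.04],[0.109,-0.034,0.107,0.07,-0,-0.06,0.04],[0.113,-0.036,0.111,0.06,-0,-0.05,0.04],[0.118,-0.039,0.116,0.04,-0,-0.04,0.04],[0.12,-0.039,0.117,0.02,-0,-0.02,0.04],[0.121,-0.04,0.119,0,-0,0,0.04],[0.123,-0.04,0.121,-0.01,-0,0.02,0.04],[0.125,-0.04,0.123,-0.03,-0,0.04,0.04],[0.125,-0.04,0.123,-0.03,-0,0.04,0.04]]
```

servo_tool([
  [0.008, -0.002, 0.008, 0.01, 0, -0.01, 0.04],
  [0.016, -0.004, 0.016, 0.02, 0, -0.02, 0.04],
  [0.024, -0.006, 0.024, 0.03, 0, -0.03, 0.04],
  [0.032, -0.009, 0.031, 0.04, 0, -0.04, 0.04],
  [0.04, -0.011, 0.039, 0.05, 0, -0.05, 0.04],
  [0.048, -0.013, 0.047, 0.06, 0, -0.05, 0.04],
  [0.056, -0.015, 0.055, 0.07, 0, -0.06, 0.04],
  [0.064, -0.017, 0.063, 0.08, 0, -0.07, 0.04],
  [0.072, -0.019, 0.071, 0.09, 0, -0.08, 0.04],
  [0.08, -0.021, 0.078, 0.1, 0, -0.09, 0.04],
  [0.088, -0.024, 0.086, 0.11, 0, -0.1, 0.04],
  [0.096, -0.026, 0.094, 0.12, 0, -0.11, 0.04],
])

```text
time: 8.35
ee_pos: [0.568, 0.1559, 0.0297]
ee_rot: [0.652, 0.654, 0.27, -0.273]
wrist_force: [-0.5, -2.2, -0.9]
finger_gap: 0.0399
```

Run:
```python
from h import *
where(); topc("top","canister_a",.07)
c=manip.camera("top"); cv2.imwrite("pics/t2.png",cv2.resize(c["pixels"][110:300,130:400],None,fx=2.9,fy=2.9))
plan([(4,34,30,8,45,.04,5),(14,36,30,2,45,.04,5)])
```

```text
t 8.35 rack [-25.3  18.5] z 29.7 toolz [-0.01  0.71 -0.7 ] F [-0.5 -2.2 -0.9] j [-0.24  0.38 -0.12  1.31  0.76  1.24]
canister_a 0.64 n 786 bbox 194 224 177 211 [14. 25.]
leg: mm/row 7 deg/row 1.2 [0.56  0.188 0.03 ]
leg: mm/row 2 deg/row 1.2 [0.56  0.198 0.03 ]
[[0.005,-0.002,0.005,-0.02,-0,0.01,0.04],[0.009,-0.003,0.009,-0.03,-0,0.03,0.04],[0.014,-0.005,0.014,-0.05,-0,0.04,0.04],[0.018,-0.006,0.018,-0.06,-0,0.06,0.04],[0.023,-0.008,0.023,-0.08,-0,0.07,0.04],[0.024,-0.008,0.024,-0.09,-0,0.09,0.04],[0.025,-0.008,0.026,-0.11,-0,0.1,0.04],[0.027,-0.008,0.027,-0.12,-0,0.12,0.04],[0.028,-0.007,0.028,-0.14,-0,0.13,0.04],[0.03,-0.007,0.03,-0.15,-0,0.15,0.04]]
```

View pics/t2.png

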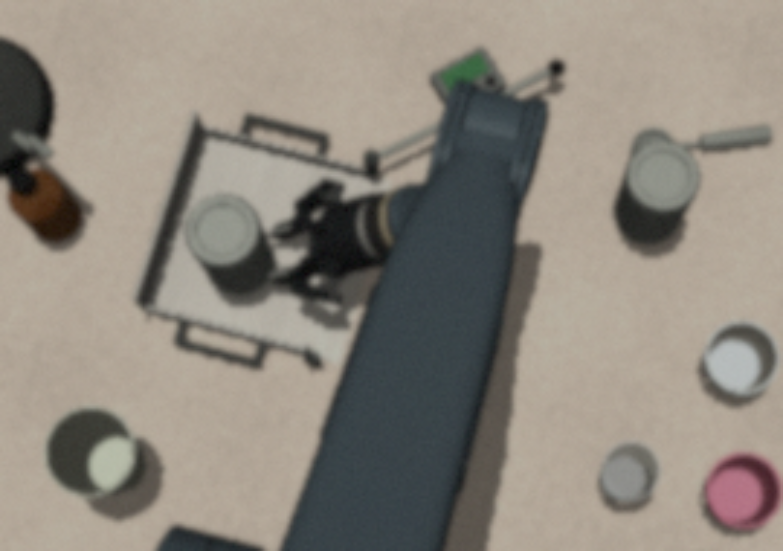

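Run:
```python
from h import *
plan([(6,36,30,14,45,.04,5),(14,38,30,14,45,.04,3),(16,38,30,14,45,.04,2)])
```

```text
leg: mm/row 7 deg/row 0.1 [0.558 0.19  0.03 ]
leg: mm/row 3 deg/row 0.0 [0.558 0.199 0.03 ]
leg: mm/row 1 deg/row 0.0 [0.559 0.201 0.03 ]
[[0.005,-0.002,0.005,-0,-0,0,0.04],[0.01,-0.004,0.01,-0,-0,0,0.04],[0.015,-0.006,0.015,-0,-0,0,0.04],[0.019,-0.007,0.02,-0,-0,0,0.04],[0.024,-0.009,0.024,-0,-0,0,0.04],[0.026,-0.009,0.026,-0,-0,0,0.04],[0.028,-0.009,0.028,-0,-0,0,0.04],[0.03,-0.009,0.03,-0,-0,0,0.04],[0.031,-0.009,0.031,-0,-0,0,0.04],[0.031,-0.009,0.032,-0,-0,0,0.04]]
```

servo_tool([
  [0.005, -0.002, 0.005, 0, 0, 0, 0.04],
  [0.01, -0.004, 0.01, 0, 0, 0, 0.04],
  [0.015, -0.006, 0.015, 0, 0, 0, 0.04],
  [0.019, -0.007, 0.02, 0, 0, 0, 0.04],
  [0.024, -0.009, 0.024, 0, 0, 0, 0.04],
  [0.026, -0.009, 0.026, 0, 0, 0, 0.04],
  [0.028, -0.009, 0.028, 0, 0, 0, 0.04],
  [0.03, -0.009, 0.03, 0, 0, 0, 0.04],
  [0.031, -0.009, 0.032, 0, 0, 0, 0.04],
])

```text
time: 9.4
ee_pos: [0.5591, 0.1996, 0.0293]
ee_rot: [0.652, 0.654, 0.27, -0.273]
wrist_force: [-1.0, -3.0, 1.9]
finger_gap: 0.0398
```

Run:
```python
from h import *
where(); topc("top","canister_a",.07)
```

```text
t 9.40 rack [15.  37.6] z 29.3 toolz [-0.    0.71 -0.7 ] F [-1.  -3.   1.9] j [-0.16  0.33 -0.18  1.23  0.77  1.34]
canister_a 0.84 n 773 bbox 180 211 180 213 [52. 44.]
canister_a 0.61 n 774 bbox 341 370 159 194 [-410. -147.]
```

servo_tool([
  [0.002, 0.001, 0.002, 0, 0, 0, 0.04],
  [0.004, 0.001, 0.004, 0, 0, 0, 0.04],
  [0.006, 0.002, 0.006, 0, 0, 0, 0.04],
  [0.006, 0.002, 0.006, 0, 0, 0, 0.04],
])

```text
time: 9.9
ee_pos: [0.5608, 0.2062, 0.0289]
ee_rot: [0.653, 0.654, 0.268, -0.272]
wrist_force: [-4.0, -10.8, 5.2]
finger_gap: 0.0401
```

Run:
```python
from h import *
where(); topc("top","canister_a",.07)
plan([(-40,10,60,0,45,.04,4),(-140,-60,170,0,45,.04,6),(-490,-160,190,13,45,.04,12),(-490,-160,190,13,45,.04,1)])
```

```text
t 9.90 rack [21.8 37.6] z 28.9 toolz [-0.01  0.71 -0.71] F [ -4.  -10.8   5.2] j [-0.15  0.33 -0.18  1.21  0.77  1.36]
canister_a 0.72 n 760 bbox 178 209 180 213 [58. 45.]
canister_a 0.63 n 771 bbox 342 370 159 194 [-412. -147.]
leg: mm/row 19 deg/row 3.5 [0.573 0.14  0.06 ]
leg: mm/row 27 deg/row 0.0 [0.617 0.026 0.17 ]
leg: mm/row 30 deg/row 1.1 [ 0.63  -0.338  0.19 ]
leg: mm/row 0 deg/row 0.0 [ 0.63  -0.338  0.19 ]
[[-0.006,0.003,-0.017,-0.04,0,0.04,0.04],[-0.013,0.006,-0.035,-0.09,0,0.09,0.04],[-0.019,0.009,-0.052,-0.13,0,0.13,0.04],[-0.025,0.012,-0.069,-0.18,0,0.17,0.04],[-0.026,0.019,-0.096,-0.18,0,0.17,0.04],[-0.026,0.026,-0.122,-0.18,0,0.17,0.04],[-0.027,0.033,-0.148,-0.18,0,0.17,0.04],[-0.027,0.04,-0.175,-0.18,0,0.17,0.04],[-0.027,0.047,-0.201,-0.18,0,0.17,0.04],[-0.028,0.055,-0.228,-0.18,0,0.17,0.04],[-0.048,0.056,-0.25,-0.16,0,0.16,0.04],[-0.069,0.057,-0.273,-0.15,0,0.14,0.04]]
[[-0.089,0.058,-0.295,-0.14,0,0.13,0.04],[-0.109,0.059,-0.318,-0.12,0,0.12,0.04],[-0.129,0.06,-0.341,-0.11,0,0.1,0.04],[-0.15,0.061,-0.363,-0.1,0,0.09,0.04],[-0.17,0.061,-0.386,-0.08,0,0.08,0.04],[-0.19,0.062,-0.408,-0.07,0,0.06,0.04],[-0.21,0.063,-0.431,-0.06,0,0.05,0.04],[-0.231,0.064,-0.454,-0.04,0,0.04,0.04],[-0.251,0.065,-0.476,-0.03,0,0.02,0.04],[-0.271,0.066,-0.499,-0.02,0,0.01,0.04],[-0.271,0.066,-0.499,-0.02,0,0.01,0.04]]
```

servo_tool([
  [-0.006, 0.003, -0.017, -0.04, 0, 0.04, 0.04],
  [-0.013, 0.006, -0.035, -0.09, 0, 0.09, 0.04],
  [-0.019, 0.009, -0.052, -0.13, 0, 0.13, 0.04],
  [-0.025, 0.012, -0.069, -0.18, 0, 0.17, 0.04],
  [-0.026, 0.026, -0.122, -0.18, 0, 0.17, 0.04],
  [-0.027, 0.04, -0.175, -0.18, 0, 0.17, 0.04],
  [-0.028, 0.055, -0.228, -0.18, 0, 0.17, 0.04],
  [-0.069, 0.057, -0.273, -0.15, 0, 0.14, 0.04],
  [-0.109, 0.059, -0.318, -0.12, 0, 0.12, 0.04],
  [-0.15, 0.061, -0.363, -0.1, 0, 0.09, 0.04],
  [-0.19, 0.062, -0.408, -0.07, 0, 0.06, 0.04],
  [-0.231, 0.064, -0.454, -0.04, 0, 0.04, 0.04],
])

```text
time: 11.2
ee_pos: [0.6258, -0.2059, 0.181]
ee_rot: [0.672, 0.633, 0.279, -0.264]
wrist_force: [2.1, -1.7, 1.3]
finger_gap: 0.0405
```

Run:
```python
from h import *
where(); plan([(-492,-166,190,13,38,.04,6),(-492,-166,28,13,38,.04,5)])
```

```text
t 11.20 rack [-362.6 -124.7] z 181.0 toolz [ 0.04  0.71 -0.7 ] F [ 2.1 -1.7  1.3] j [-0.7   0.89  0.9   2.13  0.6   0.76]
leg: mm/row 23 deg/row 1.3 [ 0.635 -0.341  0.19 ]
leg: mm/row 32 deg/row 0.0 [ 0.635 -0.341  0.028]
[[-0.015,0.003,-0.017,0,-0.02,-0.01,0.04],[-0.03,0.006,-0.034,0.01,-0.04,-0.01,0.04],[-0.044,0.008,-0.051,0.01,-0.06,-0.02,0.04],[-0.059,0.011,-0.068,0.02,-0.08,-0.02,0.04],[-0.074,0.014,-0.085,0.02,-0.1,-0.03,0.04],[-0.089,0.017,-0.102,0.03,-0.13,-0.03,0.04],[-0.112,0.017,-0.079,0.03,-0.13,-0.03,0.04],[-0.135,0.017,-0.056,0.03,-0.13,-0.03,0.04],[-0.158,0.017,-0.033,0.03,-0.13,-0.03,0.04],[-0.181,0.017,-0.011,0.03,-0.13,-0.03,0.04],[-0.204,0.017,0.012,0.03,-0.13,-0.03,0.04]]
```

```bash
cat > kin.py <<'E'
import numpy as np
from scipy.optimize import least_squares
from scipy.spatial.transform import Rotation as R
D=[([.986,.049,.098,1.622,0,1.443],(.2312,.4706,.2301)),([-.57,-.08,-.08,1.68,.33,1.22],(.4524,-.0893,.2244)),([-.89,.61,.5,2.03,.6,.74],(.5194,-.2571,.1967)),([-.89,.7,.3,1.73,.59,.74],(.5182,-.2562,.0305)),([-.7,.52,.05,1.53,.68,.95],(.5552,-.1229,.0281)),([-.48,.4,-.1,1.37,.74,1.13],(.5728,.019,.0281)),([-.24,.38,-.12,1.31,.76,1.24],(.568,.1559,.0297)),([-.15,.33,-.18,1.21,.77,1.36],(.5608,.2062,.0289)),([-.7,.89,.9,2.13,.6,.76],(.6258,-.2059,.181))]
Ry=lambda a:R.from_euler("y",a); Rz=lambda a:R.from_euler("z",a)
def fk(p,j):
    h,l1x,l1z,l2x,l2z,l4,lt=p
    q=Ry(j[1]).apply([l1x,0,l1z])+Ry(j[1]-j[2]).apply([l2x,0,l2z])+Ry(j[1]-j[2]+j[3]).apply(np.array([l4,0,0])+Rz(j[4]).apply([lt,0,0]))+[0,0,h]
    return Rz(j[0]).apply(q),(Rz(j[0])*Ry(j[1]-j[2]+j[3])*Rz(j[4])).apply([1,0,0])
f=lambda p:np.concatenate([fk(p,j)[0]-x for j,x in D])
sol=least_squares(f,[.15,.05,.3,.3,0,.1,.2]); P=sol.x
if __name__=="__main__":
    print(np.round(P,3),"max err",np.abs(sol.fun).max()); print([np.round(fk(P,j)[1],2) for j,_ in D[-2:]])
lo=np.array([-2.91,-.99,-1.21,-2.12,-1.49]);hi=np.array([2.91,1.94,1.42,2.29,1.47])
def ik(x,z,seed=(-.7,.8,.6,1.9,.6)):
    g=lambda j:np.concatenate([(fk(P,j)[0]-x),.3*(fk(P,j)[1]-z)])
    s=least_squares(g,seed,bounds=(lo,hi)); return s.x,np.abs(s.fun).max()
E
python3 - <<'E'
from kin import *
import os; os.system("python3 kin.py")
for hd in (89,60,40):
  for t in (38,45):
    for x in ((.635,-.341,.19),(.635,-.341,.028),(.635,-.3,.03),(.645,.2,.03),(.575,-.33,.19),(.635,-.341,.1)):
      a,b=np.radians(hd),np.radians(t); z=np.array([np.cos(a)*np.sin(b),np.sin(a)*np.sin(b),-np.cos(b)])
      j,e=ik(np.array(x),z); print(hd,t,x,np.round(j,2),"err %.3f"%e)
E
```

```text
[ 0.239 -0.009  0.391  0.517  0.016  0.036  0.423] max err 0.0587566037614011
[array([-0.  ,  0.7 , -0.71]), array([ 0.03,  0.71, -0.7 ])]
89 38 (0.635, -0.341, 0.19) [-0.77  1.15  1.42  2.27  0.49] err 0.016
89 38 (0.635, -0.341, 0.028) [-0.76  1.28  1.31  2.09  0.47] err 0.000
89 38 (0.635, -0.3, 0.03) [-0.73  1.09  1.    1.95  0.49] err 0.000
89 38 (0.645, 0.2, 0.03) [-0.09  0.46  0.04  1.22  0.66] err 0.000
89 38 (0.575, -0.33, 0.19) [-0.8   1.04  1.22  2.26  0.45] err 0.000
89 38 (0.635, -0.341, 0.1) [-0.76  1.26  1.42  2.2   0.47] err 0.004
89 45 (0.635, -0.341, 0.19) [-0.81  1.16  1.37  2.29  0.56] err 0.026
89 45 (0.635, -0.341, 0.028) [-0.8   1.38  1.42  2.19  0.54] err 0.008
89 45 (0.635, -0.3, 0.03) [-0.76  1.28  1.24  2.13  0.55] err 0.000
89 45 (0.645, 0.2, 0.03) [-0.15  0.51  0.04  1.24  0.78] err 0.000
89 45 (0.575, -0.33, 0.19) [-0.84  1.06  1.19  2.29  0.52] err 0.010
89 45 (0.635, -0.341, 0.1) [-0.8   1.3   1.42  2.26  0.55] err 0.014
60 38 (0.635, -0.341, 0.19) [-0.84  0.72  0.72  1.82  0.62] err 0.000
60 38 (0.635, -0.341, 0.028) [-0.84  0.77  0.49  1.53  0.62] er
[... 822 characters left out ...]
66] err 0.000
40 38 (0.635, -0.3, 0.03) [-0.82  0.44  0.02  1.11  0.66] err 0.000
40 38 (0.645, 0.2, 0.03) [ 0.07 -0.06 -0.57  0.5   0.37] err 0.000
40 38 (0.575, -0.33, 0.19) [-0.92  0.31  0.17  1.47  0.66] err 0.000
40 38 (0.635, -0.341, 0.1) [-0.86  0.46  0.19  1.29  0.66] err 0.000
40 45 (0.635, -0.341, 0.19) [-0.92  0.44  0.27  1.45  0.78] err 0.000
40 45 (0.635, -0.341, 0.028) [-0.92  0.56  0.11  1.16  0.78] err 0.000
40 45 (0.635, -0.3, 0.03) [-0.88  0.48 -0.    1.1   0.79] err 0.000
40 45 (0.645, 0.2, 0.03) [ 0.02 -0.1  -0.68  0.33  0.46] err 0.000
40 45 (0.575, -0.33, 0.19) [-0.99  0.33  0.14  1.48  0.78] err 0.000
40 45 (0.635, -0.341, 0.1) [-0.92  0.49  0.16  1.29  0.78] err 0.000
```

Run:
```python
from h import *
t=w2r([.602,-.327])*1e3; print(t)
plan([(t[0],t[1],195,-11,40,.05,6),(t[0],t[1],28,-11,40,.05,5)])
```

```text
[-485.84257165 -130.63688443]
leg: mm/row 21 deg/row 3.7 [ 0.602 -0.327  0.195]
leg: mm/row 33 deg/row 0.0 [ 0.602 -0.327  0.028]
[[-0.013,-0.003,-0.016,-0.04,-0.01,0.05,0.05],[-0.025,-0.006,-0.032,-0.09,-0.03,0.09,0.05],[-0.038,-0.008,-0.048,-0.13,-0.04,0.14,0.05],[-0.051,-0.011,-0.064,-0.17,-0.06,0.18,0.05],[-0.064,-0.014,-0.08,-0.21,-0.07,0.23,0.05],[-0.076,-0.017,-0.097,-0.26,-0.09,0.28,0.05],[-0.1,-0.017,-0.073,-0.26,-0.09,0.28,0.05],[-0.124,-0.017,-0.049,-0.26,-0.09,0.28,0.05],[-0.147,-0.017,-0.026,-0.26,-0.09,0.28,0.05],[-0.171,-0.017,-0.002,-0.26,-0.09,0.28,0.05],[-0.195,-0.017,0.021,-0.26,-0.09,0.28,0.05]]
```

servo_tool([
  [-0.013, -0.003, -0.016, -0.04, -0.01, 0.05, 0.05],
  [-0.025, -0.006, -0.032, -0.09, -0.03, 0.09, 0.05],
  [-0.038, -0.008, -0.048, -0.13, -0.04, 0.14, 0.05],
  [-0.051, -0.011, -0.064, -0.17, -0.06, 0.18, 0.05],
  [-0.064, -0.014, -0.08, -0.21, -0.07, 0.23, 0.05],
  [-0.076, -0.017, -0.097, -0.26, -0.09, 0.28, 0.05],
  [-0.076, -0.017, -0.097, -0.26, -0.09, 0.28, 0.05],
  [-0.076, -0.017, -0.097, -0.26, -0.09, 0.28, 0.05],
])

```text
time: 12.0
ee_pos: [0.602, -0.3246, 0.1962]
ee_rot: [0.793, 0.504, 0.289, -0.183]
wrist_force: [0.9, 0.8, -1.2]
finger_gap: 0.0499
```

Run:
```python
from h import *
where(); st(); topc("top","canister_a",.07)
plan([(-486,-131,28,-11,40,.05,6)])
```

```text
t 12.00 rack [-483.5 -130. ] z 196.2 toolz [ 0.27  0.58 -0.77] F [ 0.9  0.8 -1.2] j [-0.87  0.72  0.73  1.92  0.62  1.03]
t 12.0 [ 0.602  -0.3246  0.1962] R
 [[ 0.326  0.905  0.274]
 [ 0.694 -0.425  0.581]
 [ 0.642  0.001 -0.766]] j [-0.87   0.716  0.726  1.918  0.623  1.03 ] F [ 0.9  0.8 -1.2] gap 0.049941035341845665
canister_a 0.73 n 746 bbox 178 208 180 213 [59. 46.]
canister_a 0.65 n 789 bbox 341 370 159 194 [-410. -147.]
leg: mm/row 28 deg/row 0.0 [ 0.602 -0.327  0.028]
[[-0.018,0,0.021,0,0,-0,0.05],[-0.037,0.001,0.042,0,0,-0,0.05],[-0.055,0.001,0.063,0,0,-0,0.05],[-0.073,0.001,0.084,0,0,-0,0.05],[-0.092,0.001,0.105,0,0,-0,0.05],[-0.11,0.002,0.126,0,0,-0,0.05]]
```

servo_tool([
  [-0.018, 0, 0.021, 0, 0, 0, 0.05],
  [-0.037, 0.001, 0.042, 0, 0, 0, 0.05],
  [-0.055, 0.001, 0.063, 0, 0, 0, 0.05],
  [-0.073, 0.001, 0.084, 0, 0, 0, 0.05],
  [-0.092, 0.001, 0.105, 0, 0, 0, 0.05],
  [-0.11, 0.002, 0.126, 0, 0, 0, 0.05],
  [-0.11, 0.002, 0.126, 0, 0, 0, 0.05],
])

```text
time: 12.8
ee_pos: [0.6003, -0.3253, 0.0227]
ee_rot: [0.793, 0.503, 0.287, -0.188]
wrist_force: [-1.4, 0.5, -0.3]
finger_gap: 0.0499
```

```bash
cat >> h.py <<'E'
def path(C,D,z,tilt,g):
    """C: (xc,yc,heading,n) object centres in rack mm; TCP kept D behind along heading"""
    plan([(x-D*np.cos(np.radians(h)),y-D*np.sin(np.radians(h)),z,h,tilt,g,n) for x,y,h,n in C])
E
python3 - <<'E'
from h import *
where()
path([(-411,-146,-11,3),(-343,-129,3,8),(-295,-117,12,5),(-198,-93,14,8)],38,28,40,.05)
E
```

```text
t 12.80 rack [-484.6 -128.6] z 22.7 toolz [ 0.27  0.59 -0.76] F [-1.4  0.5 -0.3] j [-0.87  0.78  0.48  1.62  0.62  1.03]
leg: mm/row 13 deg/row 0.2 [ 0.619 -0.293  0.028]
leg: mm/row 8 deg/row 1.8 [ 0.628 -0.225  0.028]
leg: mm/row 10 deg/row 1.8 [ 0.633 -0.176  0.028]
leg: mm/row 12 deg/row 0.2 [ 0.635 -0.077  0.028]
[[0.011,0.001,0.007,-0,-0,-0,0.05],[0.021,0.002,0.013,-0,-0,-0.01,0.05],[0.032,0.003,0.02,-0.01,-0,-0.01,0.05],[0.038,0,0.025,0.01,-0,-0.03,0.05],[0.044,-0.002,0.031,0.03,-0,-0.06,0.05],[0.051,-0.005,0.036,0.05,-0,-0.08,0.05],[0.057,-0.007,0.041,0.07,-0,-0.1,0.05],[0.063,-0.01,0.046,0.09,-0,-0.13,0.05],[0.069,-0.013,0.052,0.11,-0,-0.15,0.05],[0.075,-0.015,0.057,0.13,-0,-0.17,0.05],[0.081,-0.018,0.062,0.15,-0,-0.2,0.05],[0.089,-0.021,0.068,0.17,-0,-0.22,0.05]]
[[0.096,-0.024,0.074,0.19,-0,-0.24,0.05],[0.103,-0.027,0.08,0.21,-0,-0.27,0.05],[0.11,-0.03,0.086,0.23,-0,-0.29,0.05],[0.117,-0.033,0.092,0.25,-0,-0.32,0.05],[0.126,-0.038,0.1,0.26,-0,-0.32,0.05],[0.134,-0.043,0.107,0.26,-0,-0.32,0.05],[0.143,-0.049,0.114,0.26,-0,-0.33,0.05],[0.152,-0.054,0.122,0.26,-0,-0.33,0.05],[0.16,-0.059,0.129,0.27,-0,-0.33,0.05],[0.169,-0.064,0.136,0.27,-0,-0.34,0.05],[0.178,-0.069,0.144,0.27,-0,-0.34,0.05],[0.186,-0.074,0.151,0.28,-0,-0.34,0.05]]
```

servo_tool([
  [0.011, 0.001, 0.007, 0, 0, 0, 0.05],
  [0.021, 0.002, 0.013, 0, 0, -0.01, 0.05],
  [0.032, 0.003, 0.02, 0, 0, -0.01, 0.05],
  [0.038, 0, 0.025, 0.01, 0, -0.03, 0.05],
  [0.044, -0.002, 0.031, 0.03, 0, -0.06, 0.05],
  [0.051, -0.005, 0.036, 0.05, 0, -0.08, 0.05],
  [0.057, -0.007, 0.041, 0.07, 0, -0.1, 0.05],
  [0.063, -0.01, 0.046, 0.09, 0, -0.13, 0.05],
  [0.069, -0.013, 0.052, 0.11, 0, -0.15, 0.05],
  [0.075, -0.015, 0.057, 0.13, 0, -0.17, 0.05],
  [0.081, -0.018, 0.062, 0.15, 0, -0.2, 0.05],
])

```text
time: 13.9
ee_pos: [0.6294, -0.2287, 0.033]
ee_rot: [0.723, 0.601, 0.266, -0.212]
wrist_force: [-0.2, -2.2, 1.5]
finger_gap: 0.0501
```

Run:
```python
from h import *
where()
topc("top","canister_a",.07); topc("scene","canister_a",.07)
path([(-295,-117,12,5),(-198,-93,14,7)],38,28,40,.05)
```

```text
t 13.90 rack [-383.8 -133.6] z 33.0 toolz [ 0.13  0.63 -0.77] F [-0.2 -2.2  1.5] j [-0.72  0.79  0.51  1.68  0.59  0.91]
canister_a 0.81 n 783 bbox 178 209 179 213 [58. 44.]
canister_a 0.8 n 774 bbox 323 351 158 193 [-354. -135.]
canister_a 0.77 n 1110 bbox 366 397 156 202 [60. 54.]
canister_a 0.65 n 1312 bbox 243 274 226 277 [-352. -128.]
leg: mm/row 10 deg/row 1.8 [ 0.633 -0.176  0.028]
leg: mm/row 14 deg/row 0.3 [ 0.635 -0.077  0.028]
[[0.007,-0.001,0.007,0.02,0,-0.02,0.05],[0.015,-0.002,0.015,0.04,0,-0.04,0.05],[0.022,-0.003,0.022,0.07,0,-0.07,0.05],[0.029,-0.004,0.029,0.09,0,-0.09,0.05],[0.037,-0.005,0.036,0.11,0,-0.11,0.05],[0.048,-0.008,0.045,0.11,0,-0.12,0.05],[0.058,-0.01,0.054,0.12,0,-0.12,0.05],[0.069,-0.013,0.063,0.12,0,-0.12,0.05],[0.08,-0.015,0.072,0.12,0,-0.13,0.05],[0.091,-0.018,0.081,0.12,0,-0.13,0.05],[0.102,-0.02,0.09,0.13,0,-0.14,0.05],[0.112,-0.023,0.099,0.13,0,-0.14,0.05]]
```

servo_tool([
  [0.007, -0.001, 0.007, 0.02, 0, -0.02, 0.05],
  [0.015, -0.002, 0.015, 0.04, 0, -0.04, 0.05],
  [0.022, -0.003, 0.022, 0.07, 0, -0.07, 0.05],
  [0.029, -0.004, 0.029, 0.09, 0, -0.09, 0.05],
  [0.037, -0.005, 0.036, 0.11, 0, -0.11, 0.05],
  [0.048, -0.008, 0.045, 0.11, 0, -0.12, 0.05],
  [0.058, -0.01, 0.054, 0.12, 0, -0.12, 0.05],
  [0.069, -0.013, 0.063, 0.12, 0, -0.12, 0.05],
  [0.08, -0.015, 0.072, 0.12, 0, -0.13, 0.05],
  [0.091, -0.018, 0.081, 0.12, 0, -0.13, 0.05],
  [0.102, -0.02, 0.09, 0.13, 0, -0.14, 0.05],
  [0.112, -0.023, 0.099, 0.13, 0, -0.14, 0.05],
])

```text
time: 15.3
ee_pos: [0.6352, -0.0768, 0.0284]
ee_rot: [0.664, 0.666, 0.241, -0.24]
wrist_force: [-0.4, -3.0, 2.0]
finger_gap: 0.0499
```

Run:
```python
from h import *
where()
topc("top","canister_a",.07); topc("scene","canister_a",.07)
path([(-60,-58,14,12),(0,-50,4,6),(51,-50,2,6)],38,30,40,.05)
```

```text
t 15.30 rack [-235.  -102.7] z 28.4 toolz [ 0.    0.64 -0.77] F [-0.4 -3.   2. ] j [-0.51  0.7   0.36  1.62  0.59  0.94]
canister_a 0.8 n 762 bbox 275 300 157 192 [-204.  -98.]
canister_a 0.74 n 768 bbox 178 209 180 213 [58. 45.]
canister_a 0.96 n 1268 bbox 295 325 205 256 [-200.  -90.]
canister_a 0.84 n 1217 bbox 366 397 155 204 [59. 52.]
leg: mm/row 12 deg/row 0.0 [0.634 0.066 0.03 ]
leg: mm/row 10 deg/row 1.7 [0.634 0.127 0.03 ]
leg: mm/row 8 deg/row 0.3 [0.645 0.176 0.03 ]
[[0.009,-0,0.008,0,0,0,0.05],[0.019,-0,0.015,0,0,0,0.05],[0.028,-0,0.023,0,0,0,0.05],[0.037,-0,0.03,0,0,0,0.05],[0.046,-0,0.038,0,0,0,0.05],[0.056,-0,0.045,0,0,0,0.05],[0.065,-0,0.053,0,0,0,0.05],[0.074,-0,0.06,0,0,0,0.05],[0.083,-0,0.068,0,0,0,0.05],[0.093,-0,0.075,0,0,0,0.05],[0.102,-0,0.083,0,0,0,0.05],[0.111,-0,0.09,0,0,0,0.05]]
[[0.119,-0,0.097,-0.02,0,0.02,0.05],[0.127,-0,0.103,-0.04,0,0.05,0.05],[0.134,-0,0.11,-0.05,0,0.07,0.05],[0.142,-0,0.116,-0.07,0,0.09,0.05],[0.15,-0,0.122,-0.09,0,0.11,0.05],[0.158,-0,0.129,-0.11,0,0.14,0.05],[0.164,0.002,0.134,-0.11,0,0.14,0.05],[0.171,0.003,0.14,-0.12,0,0.14,0.05],[0.177,0.005,0.145,-0.12,0,0.15,0.05],[0.183,0.007,0.15,-0.13,0,0.15,0.05],[0.19,0.009,0.155,-0.13,0,0.16,0.05],[0.196,0.011,0.161,-0.13,0,0.16,0.05]]
```

Run:
```python
from h import *
path([(-165,-76,22,4),(-122,-52,22,5),(-60,-50,8,6),(0,-48,2,5)],38,30,40,.05)
```

```text
leg: mm/row 9 deg/row 2.0 [ 0.631 -0.04   0.03 ]
leg: mm/row 10 deg/row 0.0 [0.618 0.007 0.03 ]
leg: mm/row 10 deg/row 2.3 [0.622 0.068 0.03 ]
leg: mm/row 12 deg/row 1.2 [0.631 0.127 0.03 ]
[[0.007,-0.001,0.006,0.02,0,-0.03,0.05],[0.015,-0.002,0.011,0.05,0,-0.05,0.05],[0.022,-0.002,0.017,0.07,0,-0.08,0.05],[0.03,-0.003,0.022,0.09,0,-0.11,0.05],[0.037,-0.006,0.028,0.09,0,-0.11,0.05],[0.044,-0.008,0.035,0.09,0,-0.11,0.05],[0.052,-0.011,0.041,0.09,0,-0.11,0.05],[0.059,-0.013,0.047,0.09,0,-0.11,0.05],[0.066,-0.016,0.053,0.09,0,-0.11,0.05],[0.074,-0.015,0.059,0.06,0,-0.07,0.05],[0.082,-0.015,0.066,0.04,0,-0.04,0.05],[0.09,-0.014,0.072,0.01,0,-0.01,0.05]]
[[0.097,-0.014,0.079,-0.01,0,0.02,0.05],[0.105,-0.013,0.085,-0.04,0,0.05,0.05],[0.113,-0.012,0.091,-0.07,0,0.08,0.05],[0.122,-0.011,0.099,-0.08,0,0.1,0.05],[0.131,-0.009,0.107,-0.09,0,0.11,0.05],[0.14,-0.007,0.114,-0.11,0,0.13,0.05],[0.149,-0.005,0.122,-0.12,0,0.15,0.05],[0.158,-0.004,0.129,-0.13,0,0.16,0.05]]
```

servo_tool([
  [0.007, -0.001, 0.006, 0.02, 0, -0.03, 0.05],
  [0.015, -0.002, 0.011, 0.05, 0, -0.05, 0.05],
  [0.022, -0.002, 0.017, 0.07, 0, -0.08, 0.05],
  [0.03, -0.003, 0.022, 0.09, 0, -0.11, 0.05],
  [0.037, -0.006, 0.028, 0.09, 0, -0.11, 0.05],
  [0.044, -0.008, 0.035, 0.09, 0, -0.11, 0.05],
  [0.052, -0.011, 0.041, 0.09, 0, -0.11, 0.05],
  [0.059, -0.013, 0.047, 0.09, 0, -0.11, 0.05],
  [0.066, -0.016, 0.053, 0.09, 0, -0.11, 0.05],
])

```text
time: 16.4
ee_pos: [0.6188, 0.0071, 0.0303]
ee_rot: [0.616, 0.711, 0.224, -0.255]
wrist_force: [0.7, -2.8, 1.4]
finger_gap: 0.0503
```

Run:
```python
from h import *
where()
topc("top","canister_a",.07); topc("scene","canister_a",.07)
path([(-60,-48,8,6),(0,-46,2,5)],38,30,40,.05)
```

```text
t 16.40 rack [-157.5  -66.7] z 30.3 toolz [-0.09  0.63 -0.77] F [ 0.7 -2.8  1.4] j [-0.39  0.65  0.29  1.61  0.59  0.92]
canister_a 0.87 n 780 bbox 178 209 180 213 [58. 45.]
canister_a 0.6 n 737 bbox 248 272 164 198 [-127.  -56.]
canister_a 0.84 n 1145 bbox 366 396 156 203 [58. 52.]
canister_a 0.75 n 1191 bbox 317 346 190 240 [-127.  -49.]
leg: mm/row 10 deg/row 2.4 [0.62  0.068 0.03 ]
leg: mm/row 12 deg/row 1.2 [0.629 0.128 0.03 ]
[[0.008,0.002,0.006,-0.03,0,0.03,0.05],[0.015,0.004,0.013,-0.05,0,0.06,0.05],[0.023,0.005,0.019,-0.08,0,0.1,0.05],[0.031,0.007,0.026,-0.1,0,0.13,0.05],[0.039,0.009,0.032,-0.13,0,0.16,0.05],[0.046,0.011,0.039,-0.16,0,0.19,0.05],[0.055,0.014,0.046,-0.17,0,0.21,0.05],[0.064,0.017,0.053,-0.18,0,0.22,0.05],[0.073,0.021,0.061,-0.2,0,0.24,0.05],[0.082,0.024,0.068,-0.21,0,0.26,0.05],[0.091,0.027,0.075,-0.22,0,0.27,0.05]]
```

servo_tool([
  [0.008, 0.002, 0.006, -0.03, 0, 0.03, 0.05],
  [0.015, 0.004, 0.013, -0.05, 0, 0.06, 0.05],
  [0.023, 0.005, 0.019, -0.08, 0, 0.1, 0.05],
  [0.031, 0.007, 0.026, -0.1, 0, 0.13, 0.05],
  [0.039, 0.009, 0.032, -0.13, 0, 0.16, 0.05],
  [0.046, 0.011, 0.039, -0.16, 0, 0.19, 0.05],
  [0.055, 0.014, 0.046, -0.17, 0, 0.21, 0.05],
  [0.064, 0.017, 0.053, -0.18, 0, 0.22, 0.05],
  [0.073, 0.021, 0.061, -0.2, 0, 0.24, 0.05],
  [0.082, 0.024, 0.068, -0.21, 0, 0.26, 0.05],
  [0.091, 0.027, 0.075, -0.22, 0, 0.27, 0.05],
])

```text
time: 17.7
ee_pos: [0.6286, 0.1265, 0.0298]
ee_rot: [0.731, 0.593, 0.263, -0.214]
wrist_force: [-0.8, -0.6, -0.7]
finger_gap: 0.05
```

Run:
```python
from h import *
where()
topc("top","canister_a",.07); topc("scene","canister_a",.07)
path([(54,-50,0,7),(60,-50,0,2),(60,-50,0,1)],35,30,40,.05)
```

```text
t 17.70 rack [-39.2 -47.5] z 29.8 toolz [ 0.13  0.62 -0.77] F [-0.8 -0.6 -0.7] j [-0.23  0.34 -0.12  1.13  0.69  1.54]
canister_a 0.9 n 830 bbox 178 209 179 214 [58. 45.]
canister_a 0.7 n 783 bbox 207 236 156 191 [ -5. -48.]
canister_a 0.53 n 63 bbox 266 323 132 161 [-202. -193.]
canister_a 0.76 n 664 bbox 369 396 156 190 [72. 77.]
canister_a 0.74 n 379 bbox 296 348 234 298 [-197. -210.]
canister_a 0.56 n 1195 bbox 357 388 181 230 [ -1. -41.]
canister_a 0.47 n 699 bbox 172 200 218 248 [-539.  -24.]
leg: mm/row 8 deg/row 0.3 [0.645 0.182 0.03 ]
leg: mm/row 3 deg/row 0.0 [0.647 0.188 0.03 ]
leg: mm/row 0 deg/row 0.0 [0.647 0.188 0.03 ]
[[0.006,0.001,0.005,-0,0,0,0.05],[0.013,0.001,0.011,-0.01,0,0.01,0.05],[0.019,0.002,0.016,-0.01,0,0.01,0.05],[0.025,0.003,0.021,-0.01,0,0.02,0.05],[0.032,0.003,0.027,-0.02,0,0.02,0.05],[0.038,0.004,0.032,-0.02,0,0.02,0.05],[0.044,0.005,0.037,-0.02,0,0.03,0.05],[0.046,0.005,0.039,-0.02,0,0.03,0.05],[0.049,0.005,0.041,-0.02,0,0.03,0.05],[0.049,0.005,0.041,-0.02,0,0.03,0.05]]
```

servo_tool([
  [0.006, 0.001, 0.005, 0, 0, 0, 0.05],
  [0.013, 0.001, 0.011, -0.01, 0, 0.01, 0.05],
  [0.019, 0.002, 0.016, -0.01, 0, 0.01, 0.05],
  [0.025, 0.003, 0.021, -0.01, 0, 0.02, 0.05],
  [0.032, 0.003, 0.027, -0.02, 0, 0.02, 0.05],
  [0.038, 0.004, 0.032, -0.02, 0, 0.02, 0.05],
  [0.044, 0.005, 0.037, -0.02, 0, 0.03, 0.05],
  [0.046, 0.005, 0.039, -0.02, 0, 0.03, 0.05],
  [0.049, 0.005, 0.041, -0.02, 0, 0.03, 0.05],
  [0.049, 0.005, 0.041, -0.02, 0, 0.03, 0.05],
])

```text
time: 18.9
ee_pos: [0.647, 0.1869, 0.0299]
ee_rot: [0.742, 0.579, 0.265, -0.209]
wrist_force: [-3.3, -6.6, 2.2]
finger_gap: 0.0501
```

Run:
```python
from h import *
where()
topc("top","canister_a",.07)
```

```text
t 18.90 rack [ 23.8 -50.8] z 29.9 toolz [ 0.15  0.62 -0.77] F [-3.3 -6.6  2.2] j [-0.13  0.33 -0.14  1.01  0.68  1.72]
canister_a 0.6 n 779 bbox 188 218 151 186 [ 56. -49.]
canister_a 0.59 n 770 bbox 178 209 180 213 [58. 45.]
```

servo_tool([
  [0.002, 0, 0.002, 0, 0, 0, 0.05],
  [0.003, 0, 0.003, 0, 0, 0, 0.05],
  [0.003, 0, 0.003, 0, 0, 0, 0.05],
])

```text
time: 19.3
ee_pos: [0.6477, 0.1877, 0.0294]
ee_rot: [0.743, 0.578, 0.264, -0.208]
wrist_force: [-9.8, -18.8, 8.7]
finger_gap: 0.0498
```

Run:
```python
from h import *
where()
plan([(-20,-48,60,0,40,.05,3),(-150,0,140,0,35,.05,4),(-305,75,120,-5,30,.05,5),(-305,75,24,-5,30,.05,5)])
```

```text
t 19.30 rack [ 24.8 -51.2] z 29.4 toolz [ 0.15  0.61 -0.77] F [ -9.8 -18.8   8.7] j [-0.12  0.33 -0.14  1.01  0.68  1.73]
leg: mm/row 18 deg/row 0.3 [0.634 0.145 0.06 ]
leg: mm/row 40 deg/row 1.2 [0.556 0.03  0.14 ]
leg: mm/row 35 deg/row 1.4 [ 0.446 -0.102  0.12 ]
leg: mm/row 19 deg/row 0.0 [ 0.446 -0.102  0.024]
[[-0.005,-0.001,-0.017,-0,0,-0,0.05],[-0.01,-0.002,-0.035,-0,0.01,-0,0.05],[-0.015,-0.003,-0.052,-0,0.01,-0.01,0.05],[-0.028,-0.015,-0.088,-0,-0.01,-0.01,0.05],[-0.04,-0.027,-0.124,-0,-0.03,-0.01,0.05],[-0.053,-0.039,-0.16,-0,-0.05,-0.01,0.05],[-0.066,-0.051,-0.196,-0,-0.07,-0.01,0.05],[-0.092,-0.066,-0.213,-0.01,-0.09,0.01,0.05],[-0.119,-0.081,-0.229,-0.02,-0.11,0.02,0.05],[-0.146,-0.096,-0.246,-0.03,-0.13,0.04,0.05],[-0.172,-0.11,-0.262,-0.04,-0.14,0.05,0.05],[-0.199,-0.125,-0.279,-0.05,-0.16,0.07,0.05]]
[[-0.211,-0.125,-0.264,-0.05,-0.16,0.07,0.05],[-0.223,-0.125,-0.249,-0.05,-0.16,0.07,0.05],[-0.235,-0.125,-0.234,-0.05,-0.16,0.07,0.05],[-0.247,-0.125,-0.219,-0.05,-0.16,0.07,0.05],[-0.26,-0.125,-0.204,-0.05,-0.16,0.07,0.05]]
```

Wall contact is clear: the force rose to 21 N with no further motion. I retreat and go behind bowl A.

servo_tool([
  [-0.005, -0.001, -0.017, 0, 0, 0, 0.05],
  [-0.01, -0.002, -0.035, 0, 0.01, 0, 0.05],
  [-0.015, -0.003, -0.052, 0, 0.01, 0, 0.05],
  [-0.028, -0.015, -0.088, 0, -0.01, -0.01, 0.05],
  [-0.04, -0.027, -0.124, 0, -0.03, -0.01, 0.05],
  [-0.053, -0.039, -0.16, 0, -0.05, -0.01, 0.05],
  [-0.066, -0.051, -0.196, 0, -0.07, -0.01, 0.05],
  [-0.092, -0.066, -0.213, -0.01, -0.09, 0.01, 0.05],
  [-0.119, -0.081, -0.229, -0.02, -0.11, 0.02, 0.05],
  [-0.146, -0.096, -0.246, -0.03, -0.13, 0.04, 0.05],
  [-0.172, -0.11, -0.262, -0.04, -0.14, 0.05, 0.05],
  [-0.199, -0.125, -0.279, -0.05, -0.16, 0.07, 0.05],
])

```text
time: 20.5
ee_pos: [0.4472, -0.1001, 0.1177]
ee_rot: [0.785, 0.561, 0.214, -0.154]
wrist_force: [0.3, -0.7, 0.0]
finger_gap: 0.0498
```

Run:
```python
from h import *
where()
topc("top","canister_a",.07);topc("top","bowl_a",.03)
c=manip.camera("scene"); cv2.imwrite("pics/s3.png",c["pixels"][80:380,60:460].repeat(2,0).repeat(2,1))
plan([(-305,75,24,-5,30,.05,5)])
```

```text
t 20.50 rack [-302.8   74.2] z 117.7 toolz [ 0.16  0.48 -0.86] F [ 0.3 -0.7  0. ] j [-0.71 -0.01 -0.28  1.52  0.49  1.13]
canister_a 0.78 n 794 bbox 188 218 150 185 [ 57. -52.]
canister_a 0.71 n 3831 bbox 176 323 132 236 [-98. -38.]
canister_a 0.59 n 827 bbox 178 210 179 213 [57. 43.]
bowl_a 0.8 n 586 bbox 373 399 265 292 [-578.  132.]
bowl_a 0.79 n 569 bbox 359 385 302 328 [-562.  250.]
bowl_a 0.76 n 519 bbox 267 292 216 241 [-223.   66.]
leg: mm/row 19 deg/row 0.1 [ 0.446 -0.102  0.024]
[[-0.01,-0,0.016,-0,-0,0,0.05],[-0.02,-0,0.032,-0,-0,0,0.05],[-0.031,-0.001,0.047,-0,-0.01,0,0.05],[-0.041,-0.001,0.063,-0,-0.01,0,0.05],[-0.051,-0.001,0.079,-0,-0.01,0,0.05]]
```

View pics/s3.png

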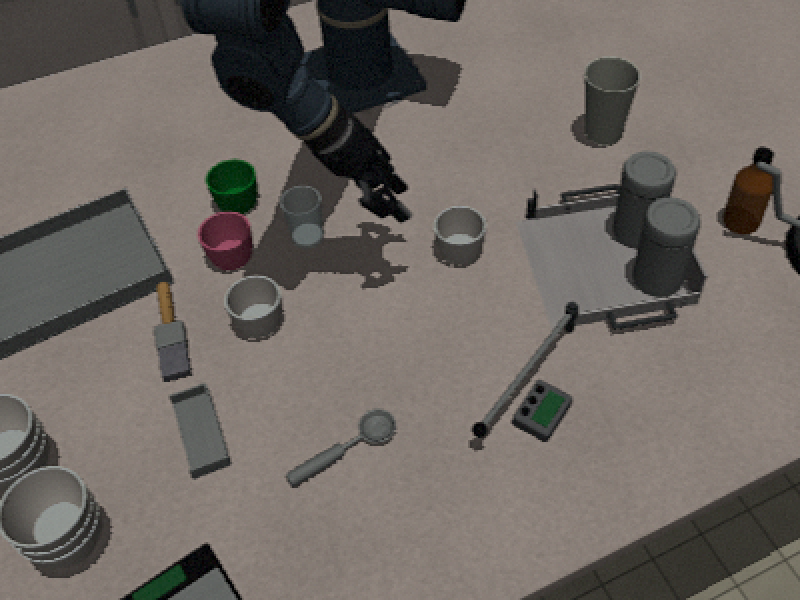

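The scene shows both canisters upright at the back wall, (645,200) and (667,245), and everything else in place. Bowl A at (458,235) is next.

servo_tool([
  [-0.01, 0, 0.016, 0, 0, 0, 0.05],
  [-0.02, 0, 0.032, 0, 0, 0, 0.05],
  [-0.031, -0.001, 0.047, 0, 0, 0, 0.05],
  [-0.041, -0.001, 0.063, 0, 0, 0, 0.05],
  [-0.051, -0.001, 0.079, 0, 0, 0, 0.05],
  [-0.051, -0.001, 0.079, 0, 0, 0, 0.05],
])

```text
time: 21.35
ee_pos: [0.444, -0.1001, 0.0214]
ee_rot: [0.784, 0.562, 0.213, -0.157]
wrist_force: [-0.2, 0.7, -0.2]
finger_gap: 0.0501
```

Run:
```python
from h import *
where()
path([(-225,67,-12,4),(-140,49,-12,8)],34,24,30,.05)
```

```text
t 21.35 rack [-303.5   77.2] z 21.4 toolz [ 0.16  0.49 -0.86] F [-0.2  0.7 -0.2] j [-0.71  0.08 -0.39  1.33  0.49  1.13]
leg: mm/row 11 deg/row 1.8 [ 0.458 -0.057  0.024]
leg: mm/row 11 deg/row 0.0 [0.496 0.021 0.024]
[[0.01,-0,0.005,-0.02,-0,0.03,0.05],[0.02,-0,0.01,-0.04,-0.01,0.05,0.05],[0.03,-0,0.016,-0.05,-0.01,0.08,0.05],[0.04,-0.001,0.021,-0.07,-0.01,0.11,0.05],[0.05,0.001,0.026,-0.07,-0.01,0.11,0.05],[0.059,0.002,0.032,-0.07,-0.01,0.11,0.05],[0.068,0.004,0.037,-0.07,-0.01,0.11,0.05],[0.077,0.005,0.043,-0.07,-0.01,0.11,0.05],[0.087,0.006,0.048,-0.07,-0.01,0.11,0.05],[0.096,0.008,0.054,-0.07,-0.01,0.11,0.05],[0.105,0.009,0.059,-0.07,-0.01,0.11,0.05],[0.115,0.01,0.065,-0.07,-0.01,0.11,0.05]]
```

servo_tool([
  [0.01, 0, 0.005, -0.02, 0, 0.03, 0.05],
  [0.02, 0, 0.01, -0.04, -0.01, 0.05, 0.05],
  [0.03, 0, 0.016, -0.05, -0.01, 0.08, 0.05],
  [0.04, -0.001, 0.021, -0.07, -0.01, 0.11, 0.05],
  [0.05, 0.001, 0.026, -0.07, -0.01, 0.11, 0.05],
  [0.059, 0.002, 0.032, -0.07, -0.01, 0.11, 0.05],
  [0.068, 0.004, 0.037, -0.07, -0.01, 0.11, 0.05],
  [0.077, 0.005, 0.043, -0.07, -0.01, 0.11, 0.05],
  [0.087, 0.006, 0.048, -0.07, -0.01, 0.11, 0.05],
  [0.096, 0.008, 0.054, -0.07, -0.01, 0.11, 0.05],
  [0.105, 0.009, 0.059, -0.07, -0.01, 0.11, 0.05],
  [0.115, 0.01, 0.065, -0.07, -0.01, 0.11, 0.05],
])

```text
time: 22.55
ee_pos: [0.4975, 0.02, 0.0259]
ee_rot: [0.82, 0.51, 0.22, -0.136]
wrist_force: [-1.0, -1.8, 0.5]
finger_gap: 0.0503
```

Run:
```python
from h import *
where()
topc("top","bowl_a",.03);topc("scene","bowl_a",.03)
path([(-60,47,-2,8),(-25,47,0,4)],34,26,30,.05)
```

```text
t 22.55 rack [-174.2   54.3] z 25.9 toolz [ 0.22  0.45 -0.87] F [-1.  -1.8  0.5] j [-0.43 -0.07 -0.52  1.1   0.52  1.61]
bowl_a 0.98 n 532 bbox 244 268 202 227 [-140.   42.]
bowl_a 0.94 n 554 bbox 373 399 266 292 [-578.  134.]
bowl_a 0.9 n 556 bbox 372 398 221 246 [-544.   -4.]
bowl_a 0.58 n 539 bbox 360 385 302 328 [-563.  250.]
bowl_a 0.94 n 602 bbox 306 331 184 212 [-137.   55.]
bowl_a 0.78 n 726 bbox 172 200 218 249 [-545.    6.]
bowl_a 0.68 n 568 bbox 162 188 160 186 [-563.  260.]
bowl_a 0.56 n 583 bbox 158 185 187 213 [-580.  145.]
leg: mm/row 10 deg/row 1.3 [0.523 0.096 0.026]
leg: mm/row 9 deg/row 0.5 [0.532 0.13  0.026]
[[0.009,-0.001,0.005,0.01,0,-0.02,0.05],[0.017,-0.003,0.01,0.02,0,-0.04,0.05],[0.026,-0.004,0.015,0.03,0,-0.06,0.05],[0.035,-0.005,0.02,0.05,0,-0.08,0.05],[0.043,-0.007,0.025,0.06,0,-0.1,0.05],[0.052,-0.008,0.03,0.07,0,-0.12,0.05],[0.061,-0.009,0.035,0.08,0,-0.13,0.05],[0.069,-0.011,0.04,0.09,0,-0.15,0.05],[0.077,-0.012,0.044,0.1,0,-0.16,0.05],[0.084,-0.014,0.048,0.1,0,-0.17,0.05],[0.092,-0.015,0.053,0.1,0,-0.18,0.05],[0.099,-0.017,0.057,0.11,0,-0.18,0.05]]
```

Bowl A is at about (-139,48), as planned. I push it in.

servo_tool([
  [0.009, -0.001, 0.005, 0.01, 0, -0.02, 0.05],
  [0.017, -0.003, 0.01, 0.02, 0, -0.04, 0.05],
  [0.026, -0.004, 0.015, 0.03, 0, -0.06, 0.05],
  [0.035, -0.005, 0.02, 0.05, 0, -0.08, 0.05],
  [0.043, -0.007, 0.025, 0.06, 0, -0.1, 0.05],
  [0.052, -0.008, 0.03, 0.07, 0, -0.12, 0.05],
  [0.061, -0.009, 0.035, 0.08, 0, -0.13, 0.05],
  [0.069, -0.011, 0.04, 0.09, 0, -0.15, 0.05],
  [0.077, -0.012, 0.044, 0.1, 0, -0.16, 0.05],
  [0.084, -0.014, 0.048, 0.1, 0, -0.17, 0.05],
  [0.092, -0.015, 0.053, 0.1, 0, -0.18, 0.05],
  [0.099, -0.017, 0.057, 0.11, 0, -0.18, 0.05],
])

```text
time: 23.95
ee_pos: [0.5323, 0.1301, 0.026]
ee_rot: [0.762, 0.594, 0.203, -0.16]
wrist_force: [-0.7, -0.9, 0.0]
finger_gap: 0.0502
```

Run:
```python
from h import *
from kin import ik
where()
topc("top","bowl_a",.03);topc("scene","bowl_a",.03)
plan([(-100,45,40,0,30,.05,3),(-250,20,150,0,30,.05,5),(-560,-3,160,0,25,.05,8),(-622,0,130,6,25,.05,3),(-622,0,24,6,25,.05,4)])
for h in (0,-20):
    a=np.radians(76+h); b=np.radians(25)
    print(ik(np.append(r2w(-.622,0),.024),np.array([np.cos(a)*np.sin(b),np.sin(a)*np.sin(b),-np.cos(b)])))
```

```text
t 23.95 rack [-58.9  46.9] z 26.0 toolz [ 0.12  0.49 -0.87] F [-0.7 -0.9  0. ] j [-0.18  0.06 -0.39  1.09  0.52  1.65]
bowl_a 0.73 n 576 bbox 373 399 266 292 [-578.  134.]
bowl_a 0.72 n 543 bbox 372 398 221 246 [-544.   -4.]
bowl_a 0.66 n 496 bbox 209 232 193 218 [-23.  43.]
bowl_a 0.63 n 616 bbox 358 386 302 328 [-562.  250.]
bowl_a 0.54 n 37 bbox 258 323 131 167 [-189. -195.]
bowl_a 0.92 n 568 bbox 342 367 178 206 [-22.  54.]
bowl_a 0.8 n 585 bbox 162 188 160 186 [-563.  260.]
bowl_a 0.69 n 691 bbox 172 200 218 248 [-544.    8.]
bowl_a 0.61 n 646 bbox 159 185 186 214 [-578.  145.]
bowl_a 0.46 n 2664 bbox 297 411 173 297 [ -73. -104.]
leg: mm/row 14 deg/row 0.1 [0.524 0.09  0.04 ]
leg: mm/row 38 deg/row 0.0 [ 0.512 -0.062  0.15 ]
leg: mm/row 39 deg/row 0.6 [ 0.46  -0.368  0.16 ]
leg: mm/row 23 deg/row 2.0 [ 0.442 -0.428  0.13 ]
leg: mm/row 27 deg/row 0.0 [ 0.442 -0.428  0.024]
[[-0.009,0.001,-0.011,-0,0,-0,0.05],[-0.019,0.001,-0.022,-0,0,-0,0.05],[-0.028,0.002,-0.032,-0,0,-0,0.05],[-0.043,0.007,-0.066,-0,0,-0,0.05],[-0.058,0.012,-0.1,-0,0,-0,0.05],[-0.073,0.017,-0.135,-0,0,-0,0.05],
[... 205 characters left out ...]
4,-0,-0.04,-0,0.05]]
[[-0.268,0.042,-0.305,-0,-0.05,-0,0.05],[-0.301,0.045,-0.325,-0,-0.07,-0,0.05],[-0.334,0.048,-0.346,-0,-0.08,-0,0.05],[-0.366,0.051,-0.366,-0,-0.09,-0,0.05],[-0.389,0.05,-0.368,0.02,-0.09,-0.04,0.05],[-0.412,0.049,-0.37,0.03,-0.09,-0.07,0.05],[-0.435,0.049,-0.371,0.05,-0.09,-0.1,0.05],[-0.448,0.049,-0.348,0.05,-0.09,-0.1,0.05],[-0.462,0.049,-0.325,0.05,-0.09,-0.1,0.05],[-0.475,0.049,-0.302,0.05,-0.09,-0.1,0.05],[-0.488,0.049,-0.279,0.05,-0.09,-0.1,0.05]]
(array([-0.98456758,  0.64442875,  0.38902105,  1.62009623,  0.31732599]), np.float64(3.6122271840355324e-12))
(array([-1.03423239,  0.50027524,  0.18811951,  1.45504068,  0.39219401]), np.float64(2.177542979264757e-10))
```

servo_tool([
  [-0.009, 0.001, -0.011, 0, 0, 0, 0.05],
  [-0.019, 0.001, -0.022, 0, 0, 0, 0.05],
  [-0.028, 0.002, -0.032, 0, 0, 0, 0.05],
  [-0.043, 0.007, -0.066, 0, 0, 0, 0.05],
  [-0.058, 0.012, -0.1, 0, 0, 0, 0.05],
  [-0.073, 0.017, -0.135, 0, 0, 0, 0.05],
  [-0.088, 0.022, -0.169, 0, 0, 0, 0.045],
  [-0.103, 0.027, -0.203, 0, 0, 0, 0.045],
  [-0.136, 0.03, -0.223, 0, -0.01, 0, 0.045],
  [-0.169, 0.033, -0.244, 0, -0.02, 0, 0.045],
  [-0.202, 0.036, -0.264, 0, -0.03, 0, 0.045],
  [-0.235, 0.039, -0.284, 0, -0.04, 0, 0.045],
])

```text
time: 25.35
ee_pos: [0.4856, -0.2172, 0.1548]
ee_rot: [0.766, 0.596, 0.188, -0.148]
wrist_force: [1.0, -0.3, 0.2]
finger_gap: 0.045
```

Run:
```python
from h import *
where()
plan([(-604,2,130,-2,15,.045,8),(-604,2,130,-2,15,.045,1)])
c=manip.camera("top")
for d in manip.masks_of("top","brush")[:2]:
    v,u=np.nonzero(d["pixels"]); print("brush",d["score"],np.round(pix2w(c,u.min(),v.min(),.015),3),np.round(pix2w(c,u.max(),v.max(),.015),3))
```

```text
t 25.35 rack [-407.2    8.7] z 154.8 toolz [ 0.11  0.45 -0.89] F [ 1.  -0.3  0.2] j [-0.79  0.26  0.11  1.68  0.41  0.97]
leg: mm/row 25 deg/row 1.6 [ 0.445 -0.41   0.13 ]
leg: mm/row 0 deg/row 0.0 [ 0.445 -0.41   0.13 ]
[[-0.023,0.001,-0.009,-0,-0.03,0,0.045],[-0.046,0.002,-0.017,-0,-0.06,0.01,0.045],[-0.07,0.003,-0.026,-0,-0.08,0.01,0.045],[-0.093,0.004,-0.035,-0.01,-0.11,0.01,0.045],[-0.116,0.005,-0.043,-0.01,-0.14,0.02,0.045],[-0.139,0.006,-0.052,-0.01,-0.17,0.02,0.045],[-0.163,0.007,-0.061,-0.01,-0.19,0.02,0.045],[-0.186,0.008,-0.069,-0.01,-0.22,0.03,0.045],[-0.186,0.008,-0.069,-0.01,-0.22,0.03,0.045]]
brush 0.6 [ 0.477 -0.457  0.015] [ 0.34  -0.492  0.015]
brush 0.19 [0.796 0.327 0.015] [ 0.453 -0.164  0.015]
```

servo_tool([
  [-0.023, 0.001, -0.009, 0, -0.03, 0, 0.045],
  [-0.046, 0.002, -0.017, 0, -0.06, 0.01, 0.045],
  [-0.07, 0.003, -0.026, 0, -0.08, 0.01, 0.045],
  [-0.093, 0.004, -0.035, -0.01, -0.11, 0.01, 0.045],
  [-0.116, 0.005, -0.043, -0.01, -0.14, 0.02, 0.045],
  [-0.139, 0.006, -0.052, -0.01, -0.17, 0.02, 0.045],
  [-0.163, 0.007, -0.061, -0.01, -0.19, 0.02, 0.045],
  [-0.186, 0.008, -0.069, -0.01, -0.22, 0.03, 0.045],
  [-0.186, 0.008, -0.069, -0.01, -0.22, 0.03, 0.045],
])

```text
time: 26.35
ee_pos: [0.4449, -0.4108, 0.1285]
ee_rot: [0.793, 0.596, 0.103, -0.08]
wrist_force: [-0.8, 0.6, -1.3]
finger_gap: 0.0453
```

Run:
```python
from h import *
where()
plan([(-604,2,26,-2,15,.045,6)])
```

```text
t 26.35 rack [-605.     1.7] z 128.5 toolz [ 0.07  0.25 -0.97] F [-0.8  0.6 -1.3] j [-0.96  0.42  0.31  1.63  0.2   0.87]
leg: mm/row 17 deg/row 0.1 [ 0.445 -0.41   0.026]
[[-0.004,0,0.017,-0,0,-0,0.045],[-0.008,0,0.033,-0,0,-0,0.045],[-0.013,0,0.05,-0,0,-0,0.045],[-0.017,0,0.066,-0,0,-0,0.045],[-0.021,0,0.083,-0,0,-0,0.045],[-0.025,0,0.099,-0,0,-0,0.045]]
```

servo_tool([
  [-0.004, 0, 0.017, 0, 0, 0, 0.045],
  [-0.008, 0, 0.033, 0, 0, 0, 0.045],
  [-0.013, 0, 0.05, 0, 0, 0, 0.045],
  [-0.017, 0, 0.066, 0, 0, 0, 0.045],
  [-0.021, 0, 0.083, 0, 0, 0, 0.045],
  [-0.025, 0, 0.099, 0, 0, 0, 0.045],
  [-0.025, 0, 0.099, 0, 0, 0, 0.045],
])

```text
time: 27.05
ee_pos: [0.4445, -0.4041, 0.0243]
ee_rot: [0.792, 0.596, 0.103, -0.084]
wrist_force: [-0.2, 0.9, -0.5]
finger_gap: 0.0447
```

Run:
```python
from h import *
where()
topc("top","bowl_a",.03)
path([(-544,1,-7,2),(-410,-16,-7,10),(-290,-31,-7,10),(-270,-33,-7,2)],38,25,15,.045)
```

```text
t 27.05 rack [-598.6    3.7] z 24.3 toolz [ 0.06  0.26 -0.96] F [-0.2  0.9 -0.5] j [-0.96  0.46  0.16  1.44  0.2   0.88]
bowl_a 0.91 n 540 bbox 207 233 192 218 [-21.  42.]
bowl_a 0.43 n 42 bbox 374 385 319 328 [-589.  269.]
leg: mm/row 9 deg/row 2.5 [ 0.447 -0.387  0.025]
leg: mm/row 14 deg/row 0.0 [ 0.495 -0.261  0.025]
leg: mm/row 12 deg/row 0.0 [ 0.539 -0.148  0.025]
leg: mm/row 10 deg/row 0.0 [ 0.546 -0.13   0.025]
[[0.008,-0.002,0.003,-0.01,-0,0.04,0.045],[0.017,-0.004,0.007,-0.03,-0,0.08,0.045],[0.03,-0.003,0.01,-0.03,-0,0.08,0.045],[0.043,-0.002,0.014,-0.03,-0,0.08,0.045],[0.056,-0,0.017,-0.03,-0,0.08,0.045],[0.069,0.001,0.021,-0.03,-0,0.08,0.045],[0.082,0.002,0.024,-0.03,-0,0.08,0.045],[0.095,0.003,0.028,-0.03,-0,0.08,0.045],[0.108,0.004,0.031,-0.03,-0,0.08,0.045],[0.121,0.006,0.035,-0.03,-0,0.08,0.045],[0.134,0.007,0.038,-0.03,-0,0.08,0.045],[0.147,0.008,0.042,-0.03,-0,0.08,0.045]]
[[0.158,0.009,0.045,-0.03,-0,0.08,0.045],[0.17,0.01,0.048,-0.03,-0,0.08,0.045],[0.182,0.011,0.051,-0.03,-0,0.08,0.045],[0.193,0.012,0.054,-0.03,-0,0.08,0.045],[0.205,0.014,0.058,-0.03,-0,0.08,0.045],[0.217,0.015,0.061,-0.03,-0,0.08,0.045],[0.228,0.016,0.064,-0.03,-0,0.08,0.045],[0.24,0.017,0.067,-0.03,-0,0.08,0.045],[0.251,0.018,0.07,-0.03,-0,0.08,0.045],[0.263,0.019,0.073,-0.03,-0,0.08,0.045],[0.273,0.02,0.076,-0.03,-0,0.08,0.045],[0.282,0.02,0.078,-0.03,-0,0.08,0.045]]
```

servo_tool([
  [0.008, -0.002, 0.003, -0.01, 0, 0.04, 0.045],
  [0.017, -0.004, 0.007, -0.03, 0, 0.08, 0.045],
  [0.03, -0.003, 0.01, -0.03, 0, 0.08, 0.045],
  [0.043, -0.002, 0.014, -0.03, 0, 0.08, 0.045],
  [0.056, 0, 0.017, -0.03, 0, 0.08, 0.045],
  [0.069, 0.001, 0.021, -0.03, 0, 0.08, 0.045],
  [0.082, 0.002, 0.024, -0.03, 0, 0.08, 0.045],
  [0.095, 0.003, 0.028, -0.03, 0, 0.08, 0.045],
  [0.108, 0.004, 0.031, -0.03, 0, 0.08, 0.045],
  [0.121, 0.006, 0.035, -0.03, 0, 0.08, 0.045],
  [0.134, 0.007, 0.038, -0.03, 0, 0.08, 0.045],
  [0.147, 0.008, 0.042, -0.03, 0, 0.08, 0.045],
])

```text
time: 28.35
ee_pos: [0.4957, -0.2604, 0.0247]
ee_rot: [0.816, 0.563, 0.109, -0.073]
wrist_force: [-0.5, -1.3, 1.6]
finger_gap: 0.045
```

Run:
```python
from h import *
where()
topc("top","bowl_a",.03); topc("scene","bowl_a",.03)
path([(-260,-36,-7,12)],38,25,15,.045)
```

```text
t 28.35 rack [-446.8  -11.4] z 24.7 toolz [ 0.1   0.24 -0.97] F [-0.5 -1.3  1.6] j [-0.74  0.27 -0.09  1.31  0.25  1.18]
bowl_a 0.85 n 540 bbox 207 232 192 218 [-20.  43.]
bowl_a 0.85 n 518 bbox 333 357 206 230 [-412.  -19.]
bowl_a 0.7 n 592 bbox 359 385 301 328 [-561.  249.]
bowl_a 0.64 n 509 bbox 373 399 266 292 [-578.  134.]
bowl_a 0.97 n 573 bbox 342 366 178 206 [-23.  55.]
bowl_a 0.82 n 506 bbox 158 184 186 214 [-581.  146.]
bowl_a 0.56 n 689 bbox 220 247 214 244 [-408.   -7.]
bowl_a 0.2 n 548 bbox 317 344 270 300 [-182. -247.]
leg: mm/row 13 deg/row 0.0 [ 0.551 -0.121  0.025]
[[0.012,0,0.003,0,-0,0,0.045],[0.024,0,0.006,0,-0,0,0.045],[0.036,0.001,0.01,0,-0,0,0.045],[0.049,0.001,0.013,0,-0,0,0.045],[0.061,0.001,0.016,0,-0,0,0.045],[0.073,0.001,0.019,0,-0,0,0.045],[0.085,0.001,0.023,0,-0,0,0.045],[0.097,0.001,0.026,0,-0,0,0.045],[0.109,0.002,0.029,0,-0,0,0.045],[0.121,0.002,0.032,0,-0,0,0.045],[0.134,0.002,0.036,0,-0,0,0.045],[0.146,0.002,0.039,0,-0,0,0.045]]
```

servo_tool([
  [0.012, 0, 0.003, 0, 0, 0, 0.045],
  [0.024, 0, 0.006, 0, 0, 0, 0.045],
  [0.036, 0.001, 0.01, 0, 0, 0, 0.045],
  [0.049, 0.001, 0.013, 0, 0, 0, 0.045],
  [0.061, 0.001, 0.016, 0, 0, 0, 0.045],
  [0.073, 0.001, 0.019, 0, 0, 0, 0.045],
  [0.085, 0.001, 0.023, 0, 0, 0, 0.045],
  [0.097, 0.001, 0.026, 0, 0, 0, 0.045],
  [0.109, 0.002, 0.029, 0, 0, 0, 0.045],
  [0.121, 0.002, 0.032, 0, 0, 0, 0.045],
  [0.134, 0.002, 0.036, 0, 0, 0, 0.045],
  [0.146, 0.002, 0.039, 0, 0, 0, 0.045],
])

```text
time: 29.75
ee_pos: [0.5513, -0.1199, 0.025]
ee_rot: [0.816, 0.563, 0.109, -0.073]
wrist_force: [-0.4, -1.2, -0.8]
finger_gap: 0.0451
```

Run:
```python
from h import *
where()
topc("top","bowl_a",.03); topc("scene","bowl_a",.03)
path([(-140,-50,-5,10),(-90,-51,0,4),(-22,-51,0,8)],36,27,15,.045)
```

```text
t 29.75 rack [-297.   -31.6] z 25.0 toolz [ 0.1   0.24 -0.97] F [-0.4 -1.2 -0.8] j [-0.48  0.2  -0.17  1.23  0.26  1.45]
bowl_a 0.95 n 536 bbox 207 232 193 218 [-20.  44.]
bowl_a 0.95 n 522 bbox 287 311 187 212 [-258.  -40.]
bowl_a 0.92 n 586 bbox 359 385 302 328 [-562.  250.]
bowl_a 0.66 n 564 bbox 373 399 266 292 [-578.  134.]
bowl_a 0.95 n 653 bbox 158 186 186 214 [-578.  145.]
bowl_a 0.84 n 576 bbox 343 367 178 206 [-20.  54.]
bowl_a 0.81 n 536 bbox 162 186 160 185 [-566.  263.]
bowl_a 0.79 n 689 bbox 273 299 211 242 [-257.  -31.]
bowl_a 0.5 n 1273 bbox 375 409 179 228 [ 75. -15.]
leg: mm/row 12 deg/row 0.2 [ 0.595 -0.006  0.027]
leg: mm/row 13 deg/row 1.2 [0.611 0.041 0.027]
leg: mm/row 8 deg/row 0.0 [0.628 0.107 0.027]
[[0.012,0,0.003,0,-0,-0,0.045],[0.024,0,0.006,0,-0,-0.01,0.045],[0.036,0,0.009,0,-0,-0.01,0.045],[0.048,0,0.012,0.01,-0,-0.01,0.045],[0.059,0,0.015,0.01,-0,-0.02,0.045],[0.071,0,0.018,0.01,-0,-0.02,0.045],[0.083,0,0.021,0.01,-0,-0.02,0.045],[0.095,0,0.024,0.01,-0,-0.02,0.045],[0.107,0,0.027,0.01,-0,-0.03,0.045],[0.119,0,0.03,0.01,-0,-0.03,0.045],[0.131,-0,0.034,0.02,-0,-0.05,0.045],[0.143,-0.001,0.037,0.02,-0,-0.07,0.045]]
[[0.155,-0.001,0.04,0.03,-0,-0.09,0.045],[0.167,-0.001,0.043,0.04,-0,-0.11,0.045],[0.175,-0.002,0.045,0.04,-0,-0.11,0.045],[0.184,-0.003,0.048,0.04,-0,-0.11,0.045],[0.192,-0.005,0.05,0.04,-0,-0.11,0.045],[0.2,-0.006,0.052,0.04,-0,-0.11,0.045],[0.208,-0.007,0.054,0.04,-0,-0.11,0.045],[0.216,-0.008,0.056,0.04,-0,-0.11,0.045],[0.224,-0.009,0.059,0.04,-0,-0.11,0.045],[0.232,-0.01,0.061,0.04,-0,-0.11,0.045]]
```

servo_tool([
  [0.012, 0, 0.003, 0, 0, 0, 0.045],
  [0.024, 0, 0.006, 0, 0, -0.01, 0.045],
  [0.036, 0, 0.009, 0, 0, -0.01, 0.045],
  [0.048, 0, 0.012, 0.01, 0, -0.01, 0.045],
  [0.059, 0, 0.015, 0.01, 0, -0.02, 0.045],
  [0.071, 0, 0.018, 0.01, 0, -0.02, 0.045],
  [0.083, 0, 0.021, 0.01, 0, -0.02, 0.045],
  [0.095, 0, 0.024, 0.01, 0, -0.02, 0.045],
  [0.107, 0, 0.027, 0.01, 0, -0.03, 0.045],
  [0.119, 0, 0.03, 0.01, 0, -0.03, 0.045],
  [0.131, 0, 0.034, 0.02, 0, -0.05, 0.045],
  [0.143, -0.001, 0.037, 0.02, 0, -0.07, 0.045],
])

```text
time: 31.15
ee_pos: [0.6032, 0.0182, 0.0265]
ee_rot: [0.795, 0.593, 0.106, -0.077]
wrist_force: [0.1, -1.5, -0.3]
finger_gap: 0.0452
```

Run:
```python
from h import *
where()
topc("top","bowl_a",.03); topc("scene","bowl_a",.03)
path([(-90,-51,0,3),(-22,-51,0,8)],37,27,15,.045)
```

```text
t 31.15 rack [-150.5  -48.8] z 26.5 toolz [ 0.08  0.25 -0.97] F [ 0.1 -1.5 -0.3] j [-0.22  0.25 -0.11  1.19  0.26  1.64]
bowl_a 0.88 n 561 bbox 207 233 192 218 [-21.  42.]
bowl_a 0.84 n 591 bbox 359 385 301 328 [-561.  249.]
bowl_a 0.77 n 416 bbox 244 264 171 195 [-106.  -55.]
bowl_a 0.74 n 538 bbox 373 399 266 292 [-578.  134.]
bowl_a 0.96 n 542 bbox 163 187 160 186 [-563.  260.]
bowl_a 0.72 n 582 bbox 343 367 178 205 [-19.  56.]
bowl_a 0.67 n 683 bbox 324 350 206 237 [-107.  -46.]
bowl_a 0.63 n 631 bbox 158 185 186 214 [-580.  145.]
leg: mm/row 8 deg/row 0.9 [0.611 0.04  0.027]
leg: mm/row 8 deg/row 0.0 [0.627 0.106 0.027]
[[0.008,0,0.002,0,-0,-0.01,0.045],[0.015,0.001,0.004,0.01,-0,-0.03,0.045],[0.023,0.001,0.006,0.01,-0,-0.04,0.045],[0.031,0.001,0.008,0.01,-0,-0.04,0.045],[0.04,0.001,0.01,0.01,-0,-0.04,0.045],[0.048,0,0.013,0.01,-0,-0.04,0.045],[0.056,-0,0.015,0.01,-0,-0.04,0.045],[0.064,-0.001,0.017,0.01,-0,-0.04,0.045],[0.072,-0.001,0.019,0.01,-0,-0.04,0.045],[0.081,-0.001,0.021,0.01,-0,-0.04,0.045],[0.089,-0.002,0.024,0.01,-0,-0.04,0.045]]
```

servo_tool([
  [0.008, 0, 0.002, 0, 0, -0.01, 0.045],
  [0.015, 0.001, 0.004, 0.01, 0, -0.03, 0.045],
  [0.023, 0.001, 0.006, 0.01, 0, -0.04, 0.045],
  [0.031, 0.001, 0.008, 0.01, 0, -0.04, 0.045],
  [0.04, 0.001, 0.01, 0.01, 0, -0.04, 0.045],
  [0.048, 0, 0.013, 0.01, 0, -0.04, 0.045],
  [0.056, 0, 0.015, 0.01, 0, -0.04, 0.045],
  [0.064, -0.001, 0.017, 0.01, 0, -0.04, 0.045],
  [0.072, -0.001, 0.019, 0.01, 0, -0.04, 0.045],
  [0.081, -0.001, 0.021, 0.01, 0, -0.04, 0.045],
])

```text
time: 32.35
ee_pos: [0.6255, 0.0985, 0.027]
ee_rot: [0.783, 0.608, 0.104, -0.079]
wrist_force: [-0.2, -1.4, -1.2]
finger_gap: 0.0447
```

Run:
```python
from h import *
from kin import ik
where()
topc("top","bowl_a",.03); topc("scene","bowl_a",.03);topc("top","canister_a",.07)
plan([(-150,-40,60,0,10,.02,4),(-180,-80,130,-30,0,0,3)])
c=manip.camera("top"); cv2.imwrite("pics/t4.png",cv2.resize(c["pixels"][120:245,170:340],None,fx=4.6,fy=4.6,interpolation=cv2.INTER_CUBIC))
# bar angle from ball mask bbox corners
print("bar", np.round(1e3*w2r(pix2w(c,323,132.5,.045))), np.round(1e3*w2r(pix2w(c,258.5,166,.05))))
```

```text
t 32.35 rack [-67.2 -51.1] z 27.0 toolz [ 0.07  0.25 -0.97] F [-0.2 -1.4 -1.2] j [-0.08  0.3  -0.05  1.18  0.26  1.75]
bowl_a 0.96 n 450 bbox 207 229 192 218 [-15.  44.]
bowl_a 0.78 n 528 bbox 373 398 266 291 [-577.  132.]
bowl_a 0.69 n 383 bbox 218 237 164 189 [-18. -54.]
bowl_a 0.58 n 579 bbox 359 385 302 328 [-562.  250.]
bowl_a 0.75 n 551 bbox 162 187 160 186 [-564.  260.]
bowl_a 0.66 n 638 bbox 158 185 186 214 [-580.  145.]
bowl_a 0.65 n 597 bbox 353 377 200 231 [-19. -42.]
bowl_a 0.54 n 272 bbox 353 367 178 203 [-3. 57.]
canister_a 0.89 n 766 bbox 178 208 180 213 [59. 46.]
canister_a 0.62 n 769 bbox 189 217 150 185 [ 57. -52.]
canister_a 0.32 n 1027 bbox 176 323 131 235 [-97. -41.]
leg: mm/row 22 deg/row 1.3 [0.595 0.021 0.06 ]
leg: mm/row 29 deg/row 10.5 [ 0.626 -0.018  0.13 ]
[[-0.018,-0.003,-0.013,0,-0.02,-0,0.02],[-0.035,-0.005,-0.026,0,-0.04,-0,0.02],[-0.053,-0.008,-0.04,0,-0.07,-0,0.02],[-0.071,-0.011,-0.053,0.01,-0.09,-0.01,0.02],[-0.074,0.003,-0.078,-0.02,-0.15,0.17,0],[-0.078,0.016,-0.103,-0.04,-0.2,0.34,0],[-0.082,0.03,-0.128,-0.06,-0.26,0.51,0]]
bar [-276. -271.] [-107. -107.]
```

View pics/t4.png

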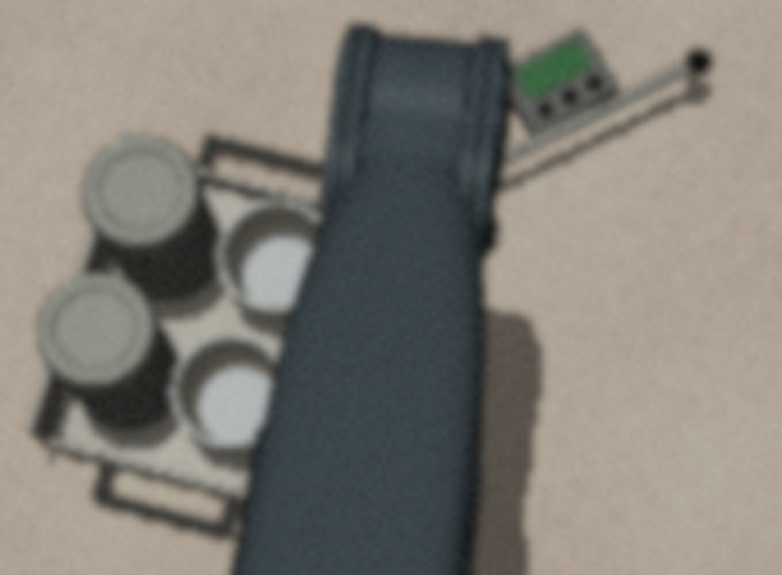

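The top view shows both canisters at the back, (140,190) and (97,328), with the bowls in front at (275,262) and (232,395), all upright. Next I back out and go to the outer side of the bar.

```bash
cat >> h.py <<'E'
def barpt(th,rho,off): 
    return (-106-rho*np.sin(th)-off*np.cos(th), -113+rho*np.cos(th)-off*np.sin(th))
E
python3 - <<'E'
from h import *
from kin import ik
p=barpt(2.32,60,40); print(np.round(p))
a=np.radians(35)
for z in (.13,.022): print(np.round(ik(np.append(r2w(p[0]/1e3,p[1]/1e3),z),np.array([np.cos(a)*np.sin(.35),np.sin(a)*np.sin(.35),-np.cos(.35)]),(0,.5,.2,1.3,.3)),3) if 0 else ik(np.append(r2w(p[0]/1e3,p[1]/1e3),z),np.array([np.cos(a)*np.sin(.35),np.sin(a)*np.sin(.35),-np.cos(.35)]),(0,.5,.2,1.3,.3)))
plan([(-130,-50,60,-5,15,.02,3),(-160,-80,130,-20,15,0,3),(p[0],p[1],130,-41,20,0,5)])
E
```

```text
[-123. -183.]
(array([-0.11261728,  0.28434181,  0.14749979,  1.16689885,  0.22899405]), np.float64(2.0345392037768306e-13))
(array([-0.11261728,  0.34100687,  0.00320825,  0.96594224,  0.22899405]), np.float64(7.627232179174826e-15))
leg: mm/row 23 deg/row 1.5 [0.609 0.038 0.06 ]
leg: mm/row 27 deg/row 5.0 [0.631 0.001 0.13 ]
leg: mm/row 22 deg/row 4.3 [0.74  0.013 0.13 ]
[[-0.017,-0,-0.016,-0.01,-0,0.03,0.02],[-0.034,-0.001,-0.032,-0.01,-0,0.05,0.02],[-0.051,-0.001,-0.048,-0.02,-0,0.08,0.02],[-0.055,0.009,-0.073,-0.04,-0,0.16,0],[-0.059,0.019,-0.098,-0.06,-0,0.25,0],[-0.062,0.029,-0.123,-0.09,-0,0.33,0],[-0.055,0.05,-0.121,-0.11,0.01,0.4,0],[-0.047,0.071,-0.119,-0.14,0.03,0.47,0],[-0.04,0.091,-0.117,-0.16,0.05,0.54,0],[-0.033,0.112,-0.115,-0.19,0.06,0.61,0],[-0.025,0.132,-0.113,-0.21,0.08,0.68,0]]
```

servo_tool([
  [-0.017, 0, -0.016, -0.01, 0, 0.03, 0.02],
  [-0.034, -0.001, -0.032, -0.01, 0, 0.05, 0.02],
  [-0.051, -0.001, -0.048, -0.02, 0, 0.08, 0.02],
  [-0.055, 0.009, -0.073, -0.04, 0, 0.16, 0],
  [-0.059, 0.019, -0.098, -0.06, 0, 0.25, 0],
  [-0.062, 0.029, -0.123, -0.09, 0, 0.33, 0],
  [-0.055, 0.05, -0.121, -0.11, 0.01, 0.4, 0],
  [-0.047, 0.071, -0.119, -0.14, 0.03, 0.47, 0],
  [-0.04, 0.091, -0.117, -0.16, 0.05, 0.54, 0],
  [-0.033, 0.112, -0.115, -0.19, 0.06, 0.61, 0],
  [-0.025, 0.132, -0.113, -0.21, 0.08, 0.68, 0],
  [-0.025, 0.132, -0.113, -0.21, 0.08, 0.68, 0],
])

```text
time: 33.9
ee_pos: [0.7411, 0.0135, 0.1302]
ee_rot: [0.939, 0.296, 0.165, -0.052]
wrist_force: [0.6, -0.4, 0.1]
finger_gap: 0.0002
```

Run:
```python
from h import *
where()
p=barpt(2.32,60,40)
plan([(p[0],p[1],24,-41,20,0,5)])
c=manip.camera("scene"); cv2.imwrite("pics/s4.png",cv2.resize(c["pixels"][130:330,270:470],None,fx=3,fy=3,interpolation=cv2.INTER_CUBIC))
```

```text
t 33.90 rack [-121.9 -183.8] z 130.2 toolz [ 0.28  0.2  -0.94] F [ 0.6 -0.4  0.1] j [-0.18  0.32  0.16  1.16  0.24  2.39]
leg: mm/row 21 deg/row 0.0 [0.74  0.013 0.024]
[[-0.007,0,0.02,0,0,-0,0],[-0.015,0,0.04,0,0,-0,0],[-0.022,0,0.06,0,0,-0,0],[-0.03,0,0.08,0,0,-0,0],[-0.037,0,0.099,0,0,-0,0]]
```

View pics/s4.png

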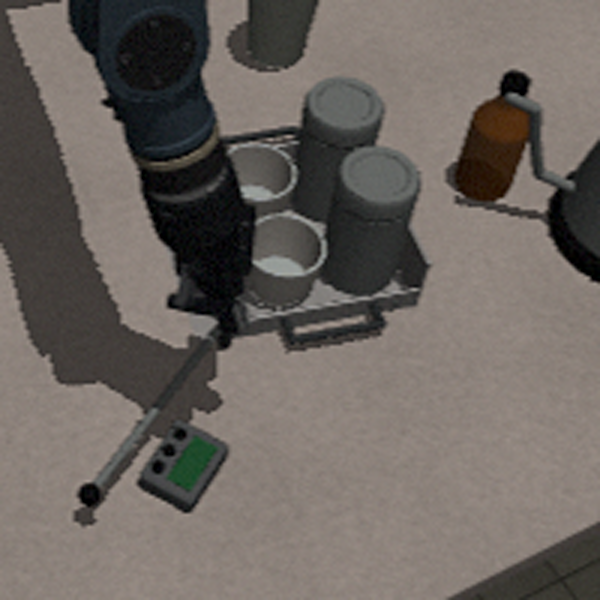

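The fingertips at (225,340) hang over the outer side near the hinge, with the timer clear at (185,465). I descend, then sweep along the arc.

servo_tool([
  [-0.007, 0, 0.02, 0, 0, 0, 0],
  [-0.015, 0, 0.04, 0, 0, 0, 0],
  [-0.022, 0, 0.06, 0, 0, 0, 0],
  [-0.03, 0, 0.08, 0, 0, 0, 0],
  [-0.037, 0, 0.099, 0, 0, 0, 0],
  [-0.037, 0, 0.099, 0, 0, 0, 0],
])

```text
time: 34.55
ee_pos: [0.7346, 0.0129, 0.0196]
ee_rot: [0.94, 0.295, 0.16, -0.054]
wrist_force: [-0.2, 0.3, 0.1]
finger_gap: 0.0004
```

Run:
```python
from h import *
where()
w=[(*barpt(2.32,62,24),26,-41,20,0,2)]
for th,rho in zip(np.linspace(2.1,.3,10),np.linspace(65,120,10)): w.append((*barpt(th,rho,20),26,-41,20,0,2))
import io,contextlib
plan(w)
```

```text
t 34.55 rack [-124.  -177.6] z 19.6 toolz [ 0.27  0.2  -0.94] F [-0.2  0.3  0.1] j [-0.18  0.37  0.01  0.97  0.24  2.38]
leg: mm/row 7 deg/row 0.3 [0.727 0.003 0.026]
leg: mm/row 10 deg/row 0.0 [ 0.714 -0.011  0.026]
leg: mm/row 8 deg/row 0.0 [ 0.702 -0.023  0.026]
leg: mm/row 9 deg/row 0.0 [ 0.687 -0.033  0.026]
leg: mm/row 9 deg/row 0.0 [ 0.67  -0.039  0.026]
leg: mm/row 10 deg/row 0.0 [ 0.65  -0.042  0.026]
leg: mm/row 11 deg/row 0.0 [ 0.629 -0.039  0.026]
leg: mm/row 11 deg/row 0.0 [ 0.608 -0.032  0.026]
leg: mm/row 12 deg/row 0.0 [ 0.588 -0.02   0.026]
leg: mm/row 12 deg/row 0.0 [ 0.571 -0.002  0.026]
leg: mm/row 13 deg/row 0.0 [0.558 0.019 0.026]
[[-0.004,0.002,-0.005,-0,0,-0,0],[-0.009,0.004,-0.01,-0.01,0.01,-0,0],[-0.018,0.006,-0.013,-0.01,0.01,-0,0],[-0.027,0.007,-0.016,-0.01,0.01,-0,0],[-0.035,0.009,-0.019,-0.01,0.01,-0,0],[-0.042,0.011,-0.022,-0.01,0.01,-0,0],[-0.051,0.011,-0.025,-0.01,0.01,-0,0],[-0.059,0.011,-0.028,-0.01,0.01,-0,0],[-0.068,0.008,-0.031,-0.01,0.01,-0,0],[-0.076,0.006,-0.034,-0.01,0.01,-0,0],[-0.085,0.001,-0.037,-0.01,0.01,-0,0],[-0.093,-0.004,-0.04,-0.01,0.01,-0,0]]
[[-0.1,-0.011,-0.042,-0.01,0.01,-0,0],[-0.108,-0.018,-0.045,-0.01,0.01,-0,0],[-0.114,-0.027,-0.047,-0.01,0.01,-0,0],[-0.12,-0.036,-0.049,-0.01,0.01,-0,0],[-0.124,-0.046,-0.05,-0.01,0.01,-0,0],[-0.129,-0.057,-0.052,-0.01,0.01,-0,0],[-0.131,-0.069,-0.052,-0.01,0.01,-0,0],[-0.133,-0.081,-0.053,-0.01,0.01,-0,0],[-0.132,-0.094,-0.053,-0.01,0.01,-0,0],[-0.132,-0.107,-0.053,-0.01,0.01,-0,0]]
```

servo_tool([
  [-0.004, 0.002, -0.005, 0, 0, 0, 0],
  [-0.009, 0.004, -0.01, -0.01, 0.01, 0, 0],
  [-0.018, 0.006, -0.013, -0.01, 0.01, 0, 0],
  [-0.027, 0.007, -0.016, -0.01, 0.01, 0, 0],
  [-0.035, 0.009, -0.019, -0.01, 0.01, 0, 0],
  [-0.042, 0.011, -0.022, -0.01, 0.01, 0, 0],
  [-0.051, 0.011, -0.025, -0.01, 0.01, 0, 0],
  [-0.059, 0.011, -0.028, -0.01, 0.01, 0, 0],
  [-0.068, 0.008, -0.031, -0.01, 0.01, 0, 0],
  [-0.076, 0.006, -0.034, -0.01, 0.01, 0, 0],
  [-0.085, 0.001, -0.037, -0.01, 0.01, 0, 0],
  [-0.093, -0.004, -0.04, -0.01, 0.01, 0, 0],
])

```text
time: 35.75
ee_pos: [0.6528, -0.0419, 0.0305]
ee_rot: [0.939, 0.294, 0.171, -0.049]
wrist_force: [-0.0, 0.3, -0.2]
finger_gap: -0.0
```

Run:
```python
from h import *
where()
topc("top","bar_ball",.045);topc("scene","bar_ball",.045)
w=[]
for th,rho in zip(np.linspace(1.1,.15,6),np.linspace(96,125,6)): w.append((*barpt(th,rho,20),26,-41,20,0,2))
plan(w)
```

```text
t 35.75 rack [-196.9 -111.4] z 30.5 toolz [ 0.29  0.19 -0.94] F [-0.   0.3 -0.2] j [-0.3   0.17 -0.22  0.95  0.27  2.27]
bar_ball 0.81 n 242 bbox 261 348 229 239 [-213.  -80.]
leg: mm/row 13 deg/row 0.4 [ 0.628 -0.04   0.026]
leg: mm/row 11 deg/row 0.0 [ 0.609 -0.033  0.026]
leg: mm/row 11 deg/row 0.0 [ 0.59  -0.021  0.026]
leg: mm/row 12 deg/row 0.0 [ 0.573 -0.005  0.026]
leg: mm/row 12 deg/row 0.0 [0.56  0.014 0.026]
leg: mm/row 13 deg/row 0.0 [0.55  0.038 0.026]
[[-0.01,-0.008,-0.001,0.01,-0,-0,0],[-0.02,-0.016,-0.003,0.01,-0.01,-0,0],[-0.025,-0.024,-0.005,0.01,-0.01,-0,0],[-0.031,-0.033,-0.007,0.01,-0.01,-0,0],[-0.035,-0.043,-0.009,0.01,-0.01,-0,0],[-0.039,-0.053,-0.01,0.01,-0.01,-0,0],[-0.042,-0.064,-0.011,0.01,-0.01,-0,0],[-0.044,-0.076,-0.012,0.01,-0.01,-0,0],[-0.044,-0.088,-0.012,0.01,-0.01,-0,0],[-0.044,-0.1,-0.012,0.01,-0.01,-0,0],[-0.041,-0.112,-0.012,0.01,-0.01,-0,0],[-0.039,-0.124,-0.011,0.01,-0.01,-0,0]]
```

servo_tool([
  [-0.01, -0.008, -0.001, 0.01, 0, 0, 0],
  [-0.02, -0.016, -0.003, 0.01, 0, 0, 0],
  [-0.025, -0.024, -0.005, 0.01, 0, 0, 0],
  [-0.031, -0.033, -0.007, 0.01, 0, 0, 0],
  [-0.035, -0.043, -0.009, 0.01, 0, 0, 0],
  [-0.039, -0.053, -0.01, 0.01, 0, 0, 0],
  [-0.042, -0.064, -0.011, 0.01, 0, 0, 0],
  [-0.044, -0.076, -0.012, 0.01, 0, 0, 0],
  [-0.044, -0.088, -0.012, 0.01, 0, 0, 0],
  [-0.044, -0.1, -0.012, 0.01, 0, 0, 0],
  [-0.041, -0.112, -0.012, 0.01, 0, 0, 0],
  [-0.039, -0.124, -0.011, 0.01, 0, 0, 0],
])

```text
time: 37.15
ee_pos: [0.5499, 0.0381, 0.0265]
ee_rot: [0.939, 0.296, 0.17, -0.054]
wrist_force: [1.2, -0.5, 0.6]
finger_gap: 0.0001
```

Run:
```python
from h import *
where()
topc("top","bar_ball",.045);topc("scene","bar_ball",.045)
plan([(*barpt(0,130,18),26,-41,20,0,4),(*barpt(-.0,130,8),26,-41,20,0,4)])
```

```text
t 37.15 rack [-143.9    7.7] z 26.5 toolz [ 0.29  0.2  -0.94] F [ 1.2 -0.5  0.6] j [-0.2  -0.12 -0.52  0.91  0.26  2.36]
bar_ball 0.5 n 18 bbox 256 258 167 193 [-114.  -63.]
bar_ball 0.71 n 153 bbox 321 347 199 239 [-117.  -46.]
leg: mm/row 6 deg/row 0.1 [0.546 0.06  0.026]
leg: mm/row 2 deg/row 0.0 [0.548 0.069 0.026]
[[0.002,-0.005,0.001,0,-0,-0,0],[0.004,-0.01,0.002,0,-0,-0,0],[0.006,-0.015,0.003,0,-0.01,-0,0],[0.008,-0.021,0.003,0,-0.01,-0,0],[0.01,-0.022,0.004,0,-0.01,-0,0],[0.012,-0.024,0.005,0,-0.01,-0,0],[0.014,-0.025,0.005,0,-0.01,-0,0],[0.016,-0.027,0.006,0,-0.01,-0,0]]
```

servo_tool([
  [0.002, -0.005, 0.001, 0, 0, 0, 0],
  [0.004, -0.01, 0.002, 0, 0, 0, 0],
  [0.006, -0.015, 0.003, 0, 0, 0, 0],
  [0.008, -0.021, 0.003, 0, 0, 0, 0],
  [0.01, -0.022, 0.004, 0, 0, 0, 0],
  [0.012, -0.024, 0.005, 0, 0, 0, 0],
])

```text
time: 37.95
ee_pos: [0.5469, 0.0645, 0.0257]
ee_rot: [0.939, 0.295, 0.169, -0.054]
wrist_force: [0.5, 0.1, 1.2]
finger_gap: 0.0001
```

Run:
```python
from h import *
where()
topc("scene","bar_ball",.045)
c=manip.camera("scene"); cv2.imwrite("pics/s5.png",c["pixels"])
plan([(*barpt(0,130,0),26,-41,20,0,5)])
```

```text
t 37.95 rack [-119.   17.] z 25.7 toolz [ 0.29  0.2  -0.94] F [0.5 0.1 1.2] j [-0.14 -0.13 -0.54  0.9   0.24  2.42]
bar_ball 0.46 n 122 bbox 328 348 195 239 [-104.  -42.]
leg: mm/row 3 deg/row 0.1 [0.55  0.077 0.026]
[[0.002,-0.002,0.001,0,-0,-0,0],[0.004,-0.003,0.001,0,-0,-0,0],[0.005,-0.005,0.002,0,-0,-0,0],[0.007,-0.007,0.003,0,-0.01,-0,0],[0.009,-0.009,0.003,0,-0.01,-0,0]]
```

servo_tool([
  [0.002, -0.002, 0.001, 0, 0, 0, 0],
  [0.004, -0.003, 0.001, 0, 0, 0, 0],
  [0.005, -0.005, 0.002, 0, 0, 0, 0],
  [0.007, -0.007, 0.003, 0, 0, 0, 0],
  [0.007, -0.007, 0.003, 0, 0, 0, 0],
])

```text
time: 38.6
ee_pos: [0.5491, 0.0713, 0.0254]
ee_rot: [0.94, 0.294, 0.168, -0.05]
wrist_force: [-4.1, -8.8, 3.1]
finger_gap: -0.0002
```

Run:
```python
from h import *
where()
c=manip.camera("scene"); cv2.imwrite("pics/s6.png",cv2.resize(c["pixels"][130:330,270:470],None,fx=3,fy=3,interpolation=cv2.INTER_CUBIC))
```

```text
t 38.60 rack [-112.    16.5] z 25.4 toolz [ 0.29  0.19 -0.94] F [-4.1 -8.8  3.1] j [-0.12 -0.12 -0.53  0.89  0.23  2.44]
```

View pics/s6.png

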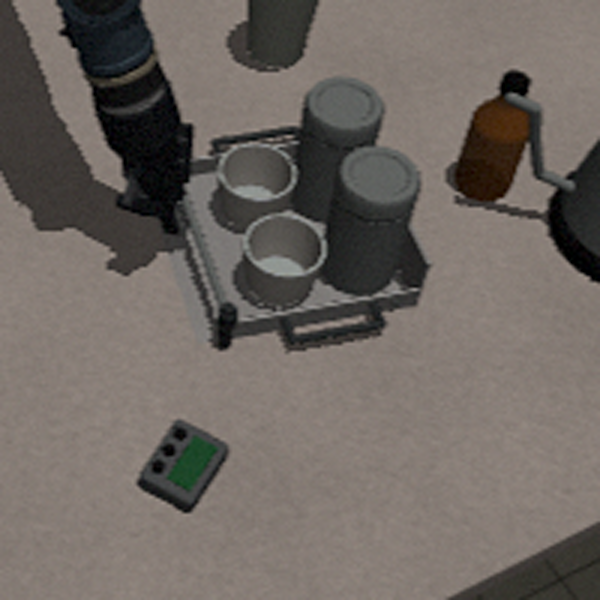

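The bar lies across the mouth and the force rose to 10 N, so it is hard on its stop. I back straight off and up.

Run:
```python
from h import *
plan([(-170,16,28,-41,20,0,4),(-230,20,180,-41,10,0,5)])
```

```text
leg: mm/row 15 deg/row 0.1 [0.536 0.015 0.028]
leg: mm/row 33 deg/row 2.0 [ 0.517 -0.042  0.18 ]
[[-0.01,0.01,-0.004,0,-0,-0,0],[-0.02,0.019,-0.009,0,-0,-0,0],[-0.03,0.029,-0.013,0,-0,-0,0],[-0.04,0.039,-0.017,0.01,-0,-0,0],[-0.038,0.046,-0.049,0.01,-0.04,-0,0],[-0.037,0.054,-0.081,0.01,-0.07,-0,0],[-0.035,0.061,-0.113,0.01,-0.11,-0,0],[-0.034,0.069,-0.144,0.01,-0.14,-0,0],[-0.032,0.076,-0.176,0.01,-0.18,-0,0]]
```

servo_tool([
  [-0.01, 0.01, -0.004, 0, 0, 0, 0],
  [-0.02, 0.019, -0.009, 0, 0, 0, 0],
  [-0.03, 0.029, -0.013, 0, 0, 0, 0],
  [-0.04, 0.039, -0.017, 0, 0, 0, 0],
  [-0.038, 0.046, -0.049, 0.01, -0.04, 0, 0],
  [-0.037, 0.054, -0.081, 0.01, -0.07, 0, 0],
  [-0.035, 0.061, -0.113, 0.01, -0.11, 0, 0],
  [-0.034, 0.069, -0.144, 0.01, -0.14, 0, 0],
  [-0.032, 0.076, -0.176, 0.01, -0.18, 0, 0],
  [-0.032, 0.136, -0.176, 0.01, -0.18, 0, 0],
  [-0.032, 0.166, -0.176, 0.01, -0.18, 0, 0],
  [-0.032, 0.166, -0.176, 0.01, -0.18, 0, 0],
])

```text
time: 39.85
ee_pos: [0.5718, -0.1179, 0.1779]
ee_rot: [0.95, 0.298, 0.083, -0.031]
wrist_force: [-0.4, 0.6, -0.4]
finger_gap: -0.0001
```

Run:
```python
from h import *
where()
topc("top","canister_a",.07);topc("scene","bar_ball",.045);topc("top","bar_ball",.045)
c=manip.camera("scene"); s=manip.camera("top")
a=cv2.resize(c["pixels"][150:260,290:430],(500,393),interpolation=cv2.INTER_CUBIC); b=cv2.resize(s["pixels"][130:250,165:285],(300,300),interpolation=cv2.INTER_CUBIC)
o=np.zeros((393,800,3),np.uint8); o[:,:500]=a; o[:300,500:]=b; cv2.imwrite("pics/f.png",o)
```

```text
t 39.85 rack [-290.2  -51.1] z 177.9 toolz [ 0.14  0.11 -0.98] F [-0.4  0.6 -0.4] j [-0.4   0.08  0.02  1.42  0.15  2.14]
canister_a 0.76 n 745 bbox 178 207 180 213 [61. 46.]
canister_a 0.71 n 817 bbox 187 217 150 186 [ 59. -49.]
bar_ball 0.71 n 281 bbox 321 348 175 239 [-103.   -3.]
bar_ball 0.71 n 2373 bbox 318 412 172 245 [-17. -28.]
bar_ball 0.35 n 886 bbox 146 174 273 318 [-622. -191.]
bar_ball 0.49 n 67 bbox 236 251 187 235 [-101.   45.]
```

View pics/f.png

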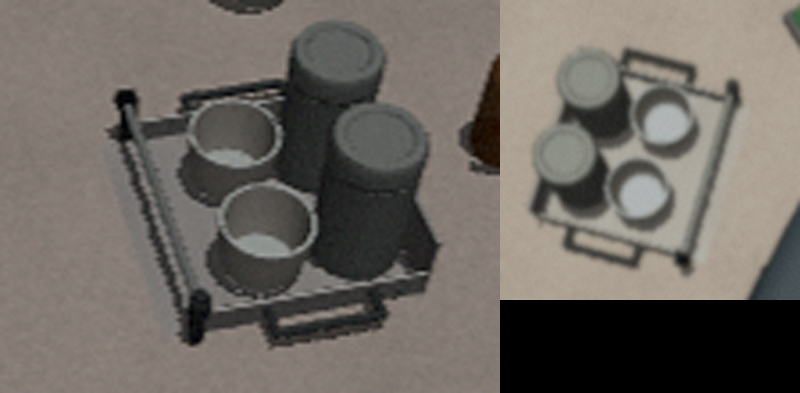

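The picture shows the bar shut with its ball at the stop (125,100), both canisters at the back and both bowls in front, all upright. I hand in.

```bash
python3 -c "
from bench import manip
print(manip.sign_off())"
```

```text
the job is handed in; nothing more can be done
None
```

The rack is loaded and its bar is shut. I handed the job in at about 40 s of the 72 s, and the hand-in gave no verdict.

I slid both canisters in first, side by side against the back wall. Then I slid both white bowls in side by side in front of them and swung the bar onto its stop. Nothing was lifted.

**Final checks:**
- **Canisters at the wall:** the pushing force rose clearly above the roughly 3 N of sliding, to 11–12 N for the first and 21–23 N for the second.
- **Bar shut:** it stopped against its stop at about 10 N, and the last pictures show the ball there.
- **Upright and clear:** in the last pictures all four pieces stand upright and the gripper is clear of everything.
- **Other things on the table:** I moved none of them knowingly. The last overall look at them was just before the first bowl was pushed; after that only parts of the table were checked.

**Disagreements:**
- **Canister position:** both stopped about 6 mm deeper (x ≈ 57 mm) than my rack fit predicted (51 mm). I trusted the force, so the fit is probably off by that much.
- **Camera readings:** the two cameras differed by about 10 mm across the rack on the same piece, so I averaged them.
- **False detections:** the networks gave several (for example the bar reported as a canister), which I ignored after comparing with the pictures.

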